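# Fit the charged battery to the bench lamp and aim it

## Task

Take the charged battery pack off its charger, pinching its sprung catch in so that it slides off freely rather than wrenching it, and slide it fully home on the bench lamp's battery shoe until the catch clicks out. Swing the lamp's arm down until it is level, so that the panel shines straight down, and leave it there. Leave the other things on the bench where they are.

Things in the scene. Friction and masses are not known exactly. Their poses are not given: they have to be found in the camera images.
- pack: Black slide-on tool battery, 0.2-0.4 kg. Origin: centre of its nose end; its z points to the tail, x out of the rail face, y across the flat flanks. In mm: body x -20..20, y -31..31 (62 wide), z 0..100, edges bevelled at the nose. Rail face: see point pack_rail. Starts upright on the charger, nose down. It also stands steadily on its nose on the bench.
- pack_rail (a point): Point in the middle of the pack's rail (pack x 31, y 0, z 30 mm). The rail is a T on the pack's +x face, z 4..56: neck 40 wide, x 20..26; flange 50 wide, 5 thick, x 26..31, tapered at the nose.
- pack_thumb (a point): Middle of the catch's ribbed thumb pad (pack x 27, y 0, z 84 mm; moves with the catch). The pad, on the rail side near the tail, is y -14..14, z 57..97. To press it, pinch the pad and the pack's back (x -20) together near the tail: 47 mm across when out, 41.5 when pressed.
- pack_catch (a joint): Travel of the pack's sprung catch, m: 0 = out (clicked), 0.0055 = pressed fully in, along the pack's -x; 2.5 N at the start, 5.3 N fully in. Its hook (pack z 57..63) stands out to x 36 mm and must go in 4 mm or more to leave a slide. When the pack is pushed home, a ramp presses the hook in by itself (5 to 10 N along the slide) and it clicks out at home.
- charger: Dark grey charger fixed to the bench, 124 x 116 mm, origin under its centre, z up. The pack stands nose down on its deck (34 mm above the bench), axes parallel to the charger's, rail in a vertical slide. The slide's tower, on the +x side (charger x over 0), is 72 wide and 109 mm high; only the pack's last 25 mm rise above it. The pack leaves straight up, clear after 62 mm.
- charger_home (a point): Point on the charger's deck where the pack's origin is while the pack is home on the charger. The bench between the charger and the lamp is clear, room enough to put the pack down.
- lamp_shoe: The lamp's battery shoe, a dark slide 68 mm wide fixed on the lamp's foot. This frame is where the pack's frame lies when the pack is fully home: same origin, same axes. Origin 60 mm above the bench; z points out of the open end, 15 degrees above level; x points down into the slide. So the pack goes on rail side down, nose first, along the shoe's -z. See point shoe_mouth.
- shoe_mouth (a point): Middle of the shoe's open end (shoe x 28, y 0, z 58 mm). Its side walls end at z 58, its catch plate (shoe x over 32) at z 75. Play 1 mm each way; the mouth is flared by some 4 mm. The rail begins to enter with the pack about 54 mm short of home. Pack flanks stay free on the shoe.
- lamp_pivot (a point): Centre of the lamp arm's hinge, on the column beyond the shoe's closed end, 165 mm above the bench. Hinge axis level, parallel to the shoe's y. The arm points away from the shoe's open end.
- lamp_panel_top (a point): Middle of the flat upper face of the light panel: 155 mm along the arm from the hinge axis and 9 mm above the arm's midline; moves with the arm. The panel is 105 mm along the arm, 90 wide, 18 thick.
- lamp_arm (a joint): Angle of the lamp's arm, rad: 0 = level, positive = raised. It stays where it is left (friction 0.9 N m: about 4 N down on the panel lowers it, 8 N up raises it).
- slat: Loose pine slat 220 x 70 x 19 mm, a bystander; origin under its centre.
- sanding_block: Loose cork sanding block 68 x 42 x 31 mm, a bystander; origin under its centre.
- glue_bottle: White glue bottle, 52 across, 150 tall, a bystander; origin under its centre.
- tape_roll: Roll of masking tape lying flat, 100 across, 24 tall, a bystander; origin under its centre.
Not all that is in view belongs to the job. Of the things that look like the charger, take the one that is farthest from the robot's base at the start.

How it is judged:
By the outcome, as a careful person would: the job done as asked, in the order asked, and still so for the second after the job is handed in, with the robot touching nothing.
It also fails if it takes over 72 s, if anything falls off the work surface, if the arm or the gripper's body presses on something with over 40 N, if the wrist force passes 120 N, or if a joint passes its speed limit or range.

## Robot

A 6-joint arm with a two-finger parallel gripper is mounted at the origin on the work surface. World frame = base frame: x ahead of the robot, y to its left, z up, the work surface at z = 0. Lengths are in mm, angles in rad, forces in N, time in s.
With the tool pointing down it reaches from about 350 to 975 mm from the base axis. Payload 7.1 kg.
Tool frame: the origin (TCP) lies at the very end of the fingers, on their centre line; the grasp point (between the pads) lies 19 mm behind it (ctrl.grasp_offset is the distance from the TCP to the grasp point, in mm); z points along the fingers, y is the line along which they close (so a half turn about z gives the same grasp; the last joint's range is limited). The gripper opens to 88 mm and grips with 3 to 60 N. Pads are 20 mm wide; open, the fingers measure 115 mm over their backs; the gripper's body (75 mm by 178 mm) begins 61 mm behind the grasp point.
Start: joints at [1.204, 0.423, 1.63, -0, 1.089, -0.019], TCP at [212.987, 587.572, 222.675] pointing down, gripper open.
Joint ranges: [-3, 3], [-0.9, 2.11], [0.09, 2.58], [-1.31, 4.45], [0.11, 2.69], [-2.54, 2.54]. Speed limits (rad/s): [2.39, 2.39, 3.01, 3.14, 3.14, 3.14].

## Interface

Orientations are given as a rotation vector (axis times angle).
In Python, from workcell import ctrl, viewer, ticket, models gives the robot as it stands.
- The arm moves only by the tool play_rows, never from a script. Its arguments are lists of equal length, an entry for each row: "dp": the shift along the world's x, y, z in mm, a list of three; "yaw": the turn about the world's z in degrees. In form: {"dp": [[tx, ty, tz], ...], "yaw": [yaw, ...]}. A call has 1 to 8 rows; each row shifts and turns the commanded pose from where the row before left it; what a row does not reach is not made up. A row lasts 1/12 s, in which the tool goes at most 41.7 mm and 7.16 degrees, less where a joint would pass 70% of its speed; a pose out of reach is approached as far as the arm can. A call is refused whole if a number of a shift passes 41.7 or a number of a turn 7.16, either way. A call with a gripper value outside its range is refused whole. "gripper" is the closure, from 0 (fully open) to 1 (shut), set as the call begins (left out, the last holds). The fingers move at their own pace and stop on an object; the grip force is fixed at half the most. Time passes only in rows, so rows that do not move let the fingers close. It gives the time, the measured TCP pose, the force, the opening and the grip force at its end, in the units of the state.
- ctrl.get_obs(): the state, without advancing time (a new reading comes with each control period).
- viewer.get_image(name): name is "side" or "top"; returns a dict with "pixels" (480x640x3 uint8, red, green, blue), "range_z" (480x640 float32, mm along the optical axis (not along the pixel's ray), 0 where there is no reading), "fx", "fy", "cx", "cy" (pixels), "T" (4x4, takes a point from camera to world coordinates). Camera axes: x right, y up, looking along -z (the intrinsics and any distortion apply to the point x, -y, -z); pixel columns grow to the right and rows downward; lengths in mm; the calibration is good to about 2 mm. A picture is of the moment at which its call begins.
- ticket.close_job(): hands the job in; it is judged then, once.
Trained networks look in a picture, given as the dict that the camera call returned (one of the last four; its "shot" number tells which), for a name from the list of things; names that differ only in an ending like _2 or _b are one class to them, and where a whole thing is asked for, a point or a joint stands for the part that bears it (a point fixed in the world has none). Each returns a list of dicts, best first, with "conf" (0 to 1); they miss things now and then, are a little off and sometimes report something else, mostly with a low value. They report only what shows in the picture. A call takes as long as a camera call. They do not tell look-alikes from the thing itself.
- models.look_for(picture, name): "bbox" ([centre column, centre row, width, height] in pixels, round what is visible of it).
- models.landmark_of(picture, name): "location" ([column, row] in pixels: a listed point, or the origin of a listed thing).
The state is a dict: "t": time; "qpos": joint angles; "qvel": joint speeds; "joint_torque": joint torques, N m; "ee_pos": TCP position; "orientation": TCP orientation; "ft_force": force on the tool from outside, world axes, zero at the start; "moment": the same for the moment, N m; "width": finger opening in mm; "grasp_force": force on a finger pad.
Only numpy, scipy, OpenCV 4.12 (cv2) and the standard library are available. Lean on these libraries where they do the work, as an engineer would, in place of code of your own. Each camera call takes 0.05 s, during which the arm holds its last target. There are 200 camera calls.

## Working session

There is one attempt and no reset: what is moved stays moved. The work goes in short steps, Python scripts to look and compute and a tool call to move; the robot and the scene stay as the last step left them, time stands still between calls to the robot, and variables do not carry over. Pictures are saved under pics/ and viewed, at most 10 in all, crops included, and the job is handed in when it is done.

Besides the shell and the picture viewer there is one more tool, called after "Call:" in YAML: its name, and indented under it one key for each argument. play_rows: Moves the arm, as the interface text tells. Its arguments: {"type":"object","properties":{"dp":{"type":"array"},"yaw":{"type":"array"},"gripper":{"type":"number"}},"required":["dp","yaw"]}

```bash
ls; mkdir -p pics
cat > h.py <<'E'
import numpy as np, cv2
from workcell import ctrl, viewer, ticket, models
def uv2w(p,u,v,z=None):
    d=p["range_z"]; 
    if z is None:
        w=d[max(0,int(v)-2):int(v)+3,max(0,int(u)-2):int(u)+3]; w=w[w>0]; z=np.median(w) if w.size else np.nan
    c=np.array([(u-p["cx"])/p["fx"]*z,-(v-p["cy"])/p["fy"]*z,-z,1]); return (p["T"]@c)[:3]
def cloud(p):
    d=p["range_z"]; v,u=np.mgrid[:480,:640]
    c=np.stack([(u-p["cx"])/p["fx"]*d,-(v-p["cy"])/p["fy"]*d,-d,np.ones_like(d)],-1)
    w=(c@p["T"].T)[...,:3]; w[d<=0]=np.nan; return w
def w2uv(p,P):
    c=np.linalg.inv(p["T"])@np.append(P,1); return p["cx"]+p["fx"]*c[0]/-c[2], p["cy"]-p["fy"]*c[1]/-c[2]
def save(p,n,crop=None,s=1):
    im=p["pixels"][...,::-1]
    if crop: im=im[crop[1]:crop[3],crop[0]:crop[2]]
    cv2.imwrite("pics/"+n,cv2.resize(im,None,fx=s,fy=s,interpolation=cv2.INTER_CUBIC))
E
python3 - <<'E'
from h import *
np.set_printoptions(precision=1,suppress=True)
for n in ["side","top"]:
    p=viewer.get_image(n); save(p,n+"0.png")
    print(n,[k for k in p],p["T"].tolist(),p["fx"],p["fy"],p["cx"],p["cy"])
    for k in ["pack","charger","lamp_shoe","slat","sanding_block","glue_bottle","tape_roll"]:
        print(k,[(np.array(r["bbox"]).round(),round(r["conf"],2)) for r in models.look_for(p,k)])
    for k in ["pack","pack_rail","pack_thumb","charger","charger_home","lamp_shoe","shoe_mouth","lamp_pivot","lamp_panel_top"]:
        print(k,[(np.array(r["location"]),round(r["conf"],2),uv2w(p,*r["location"])) for r in models.landmark_of(p,k)])
print(ctrl.get_obs())
E
```

```text
pics
side ['pixels', 'range_z', 'fx', 'fy', 'cx', 'cy', 'T', 'shot'] [[0.9993281599821293, 0.011881889956945455, -0.034670583464708034, 469.49232203964453], [-0.03276187534988656, 0.7136456666140719, -0.6997403247251908, -818.1715599751547], [0.01642827411174839, 0.700406084506701, 0.7135554838943511, 982.4803040911676], [0.0, 0.0, 0.0, 1.0]] 501.1330121150899 501.1330121150899 319.2505830516559 233.71863716774754
pack [(array([338., 374.,  32.,  53.]), 0.69)]
charger [(array([190., 404.,  72.,  67.]), 0.85), (array([343., 383.,  61.,  72.]), 0.81)]
lamp_shoe [(array([338., 239.,  34.,  36.]), 0.63)]
slat [(array([322., 180.,  66.,  38.]), 0.63), (array([343., 192.,  58., 151.]), 0.52)]
sanding_block [(array([402., 306.,  32.,  23.]), 0.69)]
glue_bottle [(array([320., 180.,  64.,  35.]), 0.74), (array([413., 338.,  30.,  57.]), 0.7)]
tape_roll [(array([417., 268.,  42.,  31.]), 0.74)]
pack [(array([333. , 385.6]), 0.59, array([ 525.6, -355.5,   95.3])), (array([411., 355.]), 0.54, array([ 696.8, -266.7,   51. ]))]
pack_rail [(array([351.4, 377. ]), 0.8, array([ 562.5, -336.7,   92.2]
[... 2140 characters left out ...]
2, array([564.5, 120.1,  63.7]))]
shoe_mouth [(array([307.3, 217.8]), 0.94, array([559.1,  59.5,  41.1]))]
lamp_pivot [(array([267.7, 205.1]), 0.86, array([568.5, 146.1, 174.3]))]
lamp_panel_top [(array([196.7, 181.5]), 0.78, array([607.9, 289.4, 235.3])), (array([469.4, 214.8]), 0.3, array([ 554.2, -323. ,  129.8]))]
{'t': 1.7, 'qpos': array([ 1.2,  0.4,  1.6, -0. ,  1.1, -0. ]), 'qvel': array([-0.,  0., -0.,  0.,  0., -0.]), 'joint_torque': array([  0. , -54.5, -27.4,   0.1,   0. ,   0. ]), 'ee_pos': array([213. , 587.6, 222.7]), 'orientation': array([ 0.5,  3.1, -0. ]), 'ft_force': array([ 0.3,  0.2, -0.7]), 'moment': array([ 0.,  0., -0.]), 'grasp_force': 0.0, 'width': 87.94398781538638}
```

View pics/side0.png

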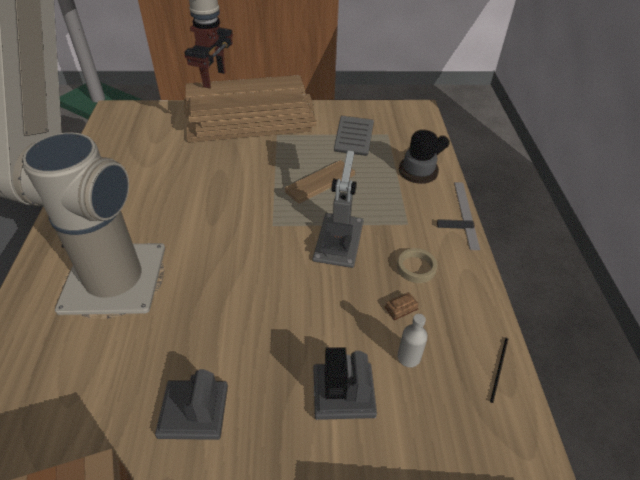

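View pics/top0.png

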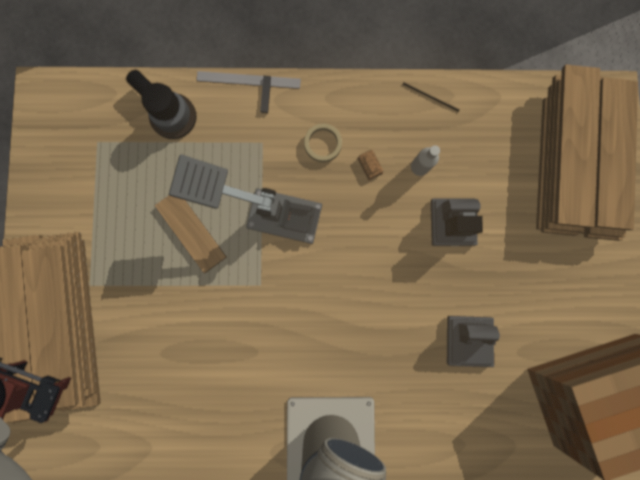

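Charger candidates: side (190,404), at world ~(262,-350), empty and near; side (343,383), at ~(545,-330), with the pack and farther, so I choose the second. The lamp shoe is at side (338,240) and its panel at (352,132). Next I'll check this in a close crop and fit the geometry.

Run:
```python
from h import *
np.set_printoptions(precision=1,suppress=True)
a=viewer.get_image("side"); b=viewer.get_image("top")
c1=cv2.resize(a["pixels"][320:430,290:440,::-1],(400,293),interpolation=3)
c2=cv2.resize(b["pixels"][180:270,420:510,::-1],(293,293),interpolation=3)
c3=cv2.resize(a["pixels"][110:270,290:390,::-1],(183,293),interpolation=3)
c4=cv2.resize(b["pixels"][140:260,160:340,::-1],(440,293),interpolation=3)
im=np.zeros((590,700,3),np.uint8); im[:293,:400]=c1; im[:293,405:698]=c2; im[295:588,:183]=c3; im[295:588,190:630]=c4
cv2.imwrite("pics/crop1.png",im)
C=[cloud(a).reshape(-1,3),cloud(b).reshape(-1,3)]
def rect(P,l):
    r=cv2.minAreaRect(P[:,:2].astype(np.float32)); print(l,len(P),np.array(r[0]),np.array(r[1]),round(r[2],1),"z",np.median(P[:,2]))
for i,c in enumerate(C):
    n="st"[i]
    s=lambda x0,x1,y0,y1,z0,z1:c[(c[:,0]>x0)&(c[:,0]<x1)&(c[:,1]>y0)&(c[:,1]<y1)&(c[:,2]>z0)&(c[:,2]<z1)]
    rect(s(450,640,-420,-240,122,145),n+" packtop")
    rect(s(450,640,-420,-240,103,114),n+" towertop")
    rect(s(450,640,-420,-240,28,40),n+" deck")
    rect(s(480,640,0,180,8,22),n+" foot")
    rect(s(480,640,0,135,25,120),n+" shoe")
    p=s(500,700,220,380,150,300); rect(p,n+" panel")
    m=p.mean(0);_,S,V=np.linalg.svd(p-m,full_matrices=False);print(" panel mean",m,"n",V[2]*1000,S)
    h=s(480,640,0,135,10,120)
    for z in range(10,120,10):
        q=h[(h[:,2]>=z)&(h[:,2]<z+10)]
        if len(q)>5: print("  z",z,len(q),q.min(0)[:2],q.max(0)[:2],q.mean(0))
```

```text
s packtop 728 [ 536.1 -325.3] [47.9 62.6] 0.4 z 134.2898162365894
s towertop 505 [ 551.8 -325.5] [80.7 73.7] 2.6 z 108.6986236781878
s deck 1021 [ 552.2 -327. ] [110.4 119.5] 89.0 z 34.43400670465621
s foot 871 [565.8 105.2] [176.9 110.4] 76.5 z 14.65189842770485
s shoe 1144 [560.7  84.3] [110.6  68.2] 76.8 z 48.177910192201466
s panel 1288 [606.4 276.2] [117.4  90.4] 76.9 z 230.59492954192507
 panel mean [607.4 276.6 230.6] n [ -92.6 -405.6  909.4] [1159.5  926.1  113. ]
  z 10 639 [497.5  15.8] [627.7 134.9] [563.9  66.   14.7]
  z 20 55 [510.6  21.5] [600.  112.2] [557.4  64.1  25.2]
  z 30 189 [533.6  35.5] [599.5 118.7] [562.8  89.8  35.7]
  z 40 404 [517.4  25.6] [601.5 119.2] [557.   67.4  44.8]
  z 50 145 [520.5  30.5] [601.3 134. ] [562.   92.8  54.3]
  z 60 136 [535.6 104.8] [600.8 132.8] [570.  118.9  64.7]
  z 70 48 [551.9 107. ] [593.8 134.6] [572.  127.3  74.7]
  z 80 41 [551.1 120.4] [592.9 134.6] [572.1 127.3  84.9]
  z 90 48 [550.8 122. ] [595.  134.2] [571.6 127.3  94.6]
  z 100 59 [550.5 119.7] [594.7 134.9] [571.4 127.4 105.2]
  z 110 46 [552.6 122.2] [593.9 132.7
[... 438 characters left out ...]
4.8 232.5] n [-100.3 -386.3  916.9] [1536.6 1219.2  106.8]
  z 10 554 [497.3  24.2] [626.2 134.3] [556.9  83.3  13.8]
  z 20 60 [527.1  88.6] [600.1 134.8] [566.6 109.1  27.5]
  z 30 308 [523.3  32.3] [597.8 134.4] [560.5  85.7  35.5]
  z 40 465 [517.1  29.8] [599.2 133.6] [555.6  68.9  44.3]
  z 50 115 [521.5  37.4] [601.3 133. ] [562.4  88.8  53.5]
  z 60 103 [535.2 109.8] [600.6 134.4] [567.8 121.1  64.7]
  z 70 10 [554.1 126. ] [590.2 133.8] [573.6 129.2  75.7]
  z 80 7 [557.5 127.9] [579.1 132.9] [567.3 130.7  84.7]
  z 90 7 [552.9 126.9] [584.3 134.1] [572.4 129.6  94.7]
  z 100 10 [554.3 126.5] [585.8 133.5] [568.1 130.6 105.3]
  z 110 8 [551.9 125.7] [588.7 134.4] [571.1 129.9 115.6]
```

View pics/crop1.png

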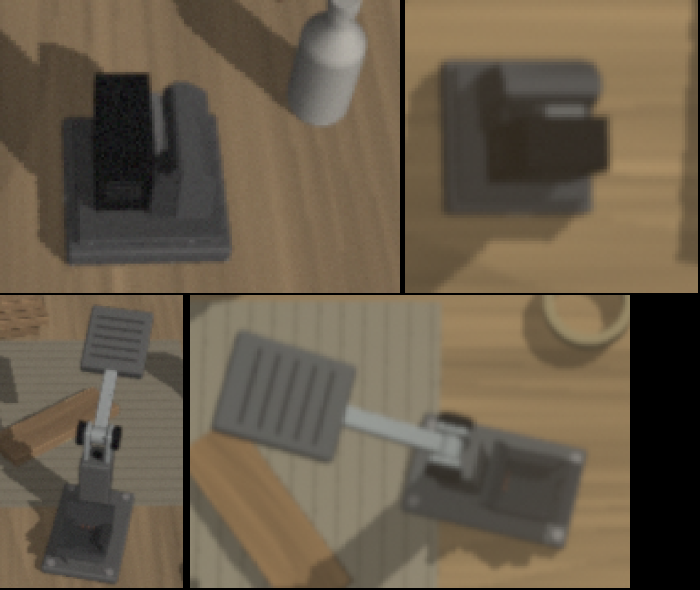

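The crop confirms the pack sits in the farther charger, tower on +x. Next is a profile of the shoe along its axis.

Run:
```python
from h import *
np.set_printoptions(precision=1,suppress=True,linewidth=150)
th=np.deg2rad(76.8); d=-np.array([np.cos(th),np.sin(th)]); l=np.array([-d[1],d[0]]); o=np.array([560.3,83.9])
for n in ["side","top"]:
    p=viewer.get_image(n); c=cloud(p).reshape(-1,3); q=c[:,:2]-o; s=q@d; t=q@l
    for nm,m in [("centre",abs(t)<15),("walls",(abs(t)>26)&(abs(t)<33))]:
        print(n,nm)
        for k in np.arange(-65,75,4):
            h=c[m&(s>=k)&(s<k+4)&(c[:,2]>5),2]
            if len(h): print(k,len(h),np.percentile(h,[5,50,95]),end=" | ")
        print()
    for k in ["lamp_shoe","shoe_mouth","lamp_pivot"]:
        for r in models.landmark_of(p,k):
            w=uv2w(p,*r["location"]); 
            # intersect ray at known height
            cam=p["T"][:3,3]; H={"lamp_shoe":60,"shoe_mouth":48,"lamp_pivot":165}[k]
            f=(H-cam[2])/(w[2]-cam[2]); W=cam+f*(w-cam); print(k,W,"s",(W[:2]-o)@d,"t",(W[:2]-o)@l,r["conf"])
```

```text
side centre
-65 35 [128.9 174.2 179.1] | -61 41 [128.4 163.7 177.6] | -57 59 [127.7 161.3 174.1] | -53 42 [ 73.5 142.1 175.2] | -49 112 [ 60.5  99.5 129.4] | -45 111 [ 65.8  93.3 124.1] | -41 13 [ 63.5  66.2 125.9] | -37 12 [60.4 64.5 66.3] | -33 35 [47.6 59.3 67.9] | -29 69 [35.8 47.6 64.4] | -25 30 [29.1 36.  46. ] | -21 15 [29.8 31.9 36.4] | -17 7 [30.1 31.1 32.8] | -13 13 [29.8 32.8 34.3] | -9 9 [32.6 34.5 35.7] | -5 4 [34.2 35.8 36.9] | -1 16 [33.1 35.7 38. ] | 3 8 [35.8 37.5 38.2] | 7 10 [36.5 38.1 41.5] | 11 11 [37.8 39.2 41.2] | 15 7 [39.1 40.5 41.2] | 19 13 [39.2 40.8 42.9] | 23 7 [41.5 42.2 46.1] | 27 13 [37.  43.6 46. ] | 31 16 [38.8 42.5 46.6] | 35 18 [11.7 20.3 46.6] | 39 44 [12.9 22.7 47. ] | 43 31 [12.3 30.7 48.8] | 47 34 [12.7 41.7 48.3] | 51 38 [ 6.8 13.9 47.1] | 55 11 [ 8.3 11.5 32.3] | 
side walls
-65 11 [ 12.1 177.6 184.2] | -61 5 [175.2 178.9 183.2] | -57 15 [156.8 170.4 180.9] | -53 10 [159.5 167.  178.5] | -45 1 [61.3 61.3 61.3] | -41 4 [60.4 64.1 65.2] | -37 5 [62.5 63.5 66. ] | -33 22 [48.8 60.1 67. ] | -29 14 [40.6 51.5 61.1] | -25 11 [39.9 46.8 56.5] | -21 
[... 1898 characters left out ...]
 | -9 9 [41.7 45.4 45.8] | -5 10 [23.7 45.1 49.2] | -1 9 [44.2 46.7 50. ] | 3 9 [44.8 48.3 49.1] | 7 9 [25.3 49.3 52. ] | 11 8 [47.6 51.3 55.2] | 15 10 [47.8 51.4 54.3] | 19 8 [51.8 52.5 55.4] | 23 10 [30.2 52.7 55.1] | 27 9 [39.1 46.8 52.8] | 31 8 [24.9 44.3 46.8] | 35 11 [28.4 46.2 49.9] | 39 7 [42.9 45.9 46.9] | 43 11 [27.1 43.6 48.5] | 47 12 [ 9.9 42.1 45.6] | 51 2 [5.7 7.6 9.4] | 
lamp_shoe [569.1 111.7  60. ] s -29.050705989001454 t 2.263647197552409 0.58
shoe_mouth [556.3  56.3  48. ] s 27.73957124431921 t 2.4253211155449947 0.96
shoe_mouth [ 571.7 -326.6   48. ] s 397.0181881711308 t 104.79801147742967 0.36
lamp_pivot [577.2 148.3 165. ] s -66.51290924719162 t 1.7247552621657964 0.71
```

Call:
play_rows:
  dp:
    - [13,-38,0]
    - [13,-38,0]
    - [13,-38,0]
    - [13,-38,0]
    - [13,-38,0]
    - [13,-38,0]
    - [13,-38,0]
    - [13,-38,0]
  yaw: [-3,-3,-3,-3,-3,-3,-3,-3]
  gripper: 0

```text
t: 2.87
ee_pos: [317.2, 281.9, 222.9]
orientation: [1.178, 2.912, 0.001]
ft_force: [1.1, -0.9, 0.2]
width: 87.3
grasp_force: 0.0
```

Call:
play_rows:
  dp:
    - [13,-38,0]
    - [13,-38,0]
    - [13,-38,0]
    - [13,-38,0]
    - [13,-38,0]
    - [13,-38,0]
    - [13,-38,0]
    - [13,-38,0]
  yaw: [-3,-3,-3,-3,-3,-3,-3,-3]

```text
t: 3.53
ee_pos: [421.4, -22.5, 223.1]
orientation: [1.758, 2.602, 0.001]
ft_force: [1.5, 0.8, -0.6]
width: 87.9
grasp_force: 0.0
```

Call:
play_rows:
  dp:
    - [14,-37,0]
    - [14,-37,0]
    - [14,-37,0]
    - [14,-37,0]
    - [14,-37,0]
    - [14,-37,0]
    - [14,-37,0]
    - [8,-30,0]
  yaw: [-3,-3,-3,-3,-3,-3,-3,-1]

```text
t: 4.2
ee_pos: [528.0, -312.4, 222.8]
orientation: [2.223, 2.218, 0.0]
ft_force: [-0.2, 0.7, -0.4]
width: 87.7
grasp_force: 0.0
```

```bash
cat >> h.py <<'E'
from scipy.spatial.transform import Rotation as R
def st():
    o=ctrl.get_obs(); y=R.from_rotvec(o["orientation"]).as_matrix()[:,1]
    print("t %.2f"%o["t"],"tcp",o["ee_pos"].round(1),"yawY %.2f"%np.degrees(np.arctan2(y[1],y[0])),"F",o["ft_force"].round(1),"M",o["moment"].round(2),"w %.1f g %.1f"%(o["width"],o["grasp_force"]),"q",o["qpos"].round(2)); return o
E
python3 -c "
from h import *
st()"
```

```text
t 4.20 tcp [ 528.  -312.4  222.8] yawY -0.13 F [-0.2  0.7 -0.4] M [-0.07  0.04  0.06] w 87.7 g 0.0 q [-0.55  0.41  1.66 -0.    1.08 -0.55]
```

Call:
play_rows:
  dp:
    - [8,-11,-20]
    - [0,0,-25]
    - [0,0,-20]
    - [0,0,0]
  yaw: [0.4,0,0,0]

```text
t: 4.53
ee_pos: [532.6, -319.4, 153.4]
orientation: [-2.208, -2.225, 0.002]
ft_force: [-1.6, 1.2, -0.8]
width: 87.7
grasp_force: 0.0
```

```bash
python3 -c "
from h import *
st()
a=viewer.get_image('side'); b=viewer.get_image('top'); st()
c1=cv2.resize(a['pixels'][300:430,270:430,::-1],(394,320),interpolation=3)
c2=cv2.resize(b['pixels'][170:280,400:530,::-1],(378,320),interpolation=3)
cv2.imwrite('pics/c2.png',np.hstack([c1,c2]))
for p in (a,b):
  for k in ['pack_thumb','pack_rail']: print(k,[(uv2w(p,*r['location']).round(1),round(r['conf'],2)) for r in models.landmark_of(p,k)])
"
```

```text
t 4.53 tcp [ 532.6 -319.4  153.4] yawY 0.43 F [-1.6  1.2 -0.8] M [-0.02  0.09 -0.  ] w 87.7 g 0.0 q [-0.56  0.5   1.68  0.    0.96 -0.57]
t 4.63 tcp [ 534.7 -320.3  157.4] yawY 0.47 F [-0.2  0.1  1. ] M [-0.06  0.05 -0.03] w 87.8 g 0.0 q [-0.56  0.5   1.68 -0.    0.97 -0.57]
pack_thumb [(array([ 553. , -335.9,  133. ]), 0.39)]
pack_rail [(array([ 564. , -340.7,   94.7]), 0.71), (array([ 547.3, -356. ,   66.9]), 0.41)]
pack_thumb [(array([ 558.9, -306.1,  100.1]), 0.46), (array([ 547.3, -319.4,  132.7]), 0.45)]
pack_rail []
```

View pics/c2.png

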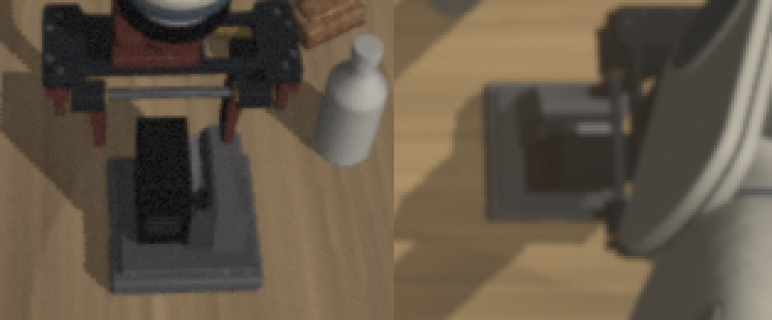

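The picture shows the fingers straddling the pack (left crop, pack at 160,180), with the tower clear below. Next I descend and pinch.

Call:
play_rows:
  dp:
    - [1,-3,-20]
    - [0,0,-15]
    - [0,0,-10]
    - [0,0,0]
  yaw: [0,0,0,0]

```text
t: 5.17
ee_pos: [535.2, -322.8, 111.5]
orientation: [-2.211, -2.229, 0.001]
ft_force: [-0.7, 0.3, 0.3]
width: 87.7
grasp_force: 0.0
```

Call:
play_rows:
  dp:
    - [0,0,0]
    - [0,0,0]
    - [0,0,0]
    - [0,0,0]
    - [0,0,0]
    - [0,0,0]
    - [0,0,0]
    - [0,0,0]
  yaw: [0,0,0,0,0,0,0,0]
  gripper: 1

```text
t: 5.83
ee_pos: [535.9, -323.6, 113.1]
orientation: [-2.212, -2.231, 0.001]
ft_force: [-1.7, -0.3, 0.2]
width: 39.9
grasp_force: 30.0
```

```bash
python3 -c "
from h import *
st()"
```

```text
t 5.83 tcp [ 535.9 -323.6  113.1] yawY 0.48 F [-1.7 -0.3  0.2] M [ 0.06  0.24 -0.  ] w 39.9 g 30.0 q [-0.56  0.56  1.69 -0.    0.89 -0.57]
```

Call:
play_rows:
  dp:
    - [0,0,4]
    - [0,0,6]
    - [0,0,8]
    - [0,0,10]
    - [0,0,10]
    - [0,0,10]
    - [0,0,10]
    - [0,0,10]
  yaw: [0,0,0,0,0,0,0,0]

```text
t: 6.5
ee_pos: [536.1, -323.5, 182.1]
orientation: [2.212, 2.23, 0.0]
ft_force: [0.1, 0.0, -2.0]
width: 40.2
grasp_force: 30.0
```

Call:
play_rows:
  dp:
    - [0,0,12]
    - [0,0,12]
    - [0,0,12]
    - [0,0,0]
  yaw: [0,0,0,0]

```text
t: 6.83
ee_pos: [537.4, -324.3, 220.0]
orientation: [2.209, 2.227, 0.002]
ft_force: [0.8, -0.4, -2.2]
width: 39.9
grasp_force: 30.0
```

```bash
python3 -c "
from h import *
st()
a=viewer.get_image('side');
save(a,'c3.png',(250,260,450,430),2.5)
"
```

```text
t 6.83 tcp [ 537.4 -324.3  220. ] yawY 0.47 F [ 0.8 -0.4 -2.2] M [-0.08 -0.04  0.01] w 39.9 g 30.0 q [-0.56  0.43  1.63  0.    1.08 -0.57]
```

View pics/c3.png

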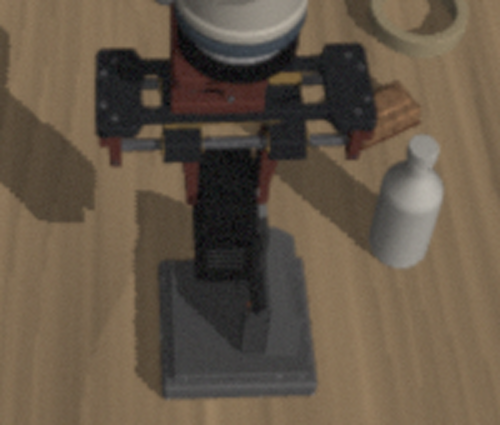

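Call:
play_rows:
  dp:
    - [1,15,0]
    - [1,15,0]
    - [1,16,0]
    - [1,16,0]
    - [1,16,0]
    - [1,16,0]
    - [1,16,0]
    - [1,16,0]
  yaw: [-6.9,-6.9,-6.9,-6.9,-6.9,-6.9,-6.9,-6.9]

```text
t: 7.55
ee_pos: [543.5, -196.5, 215.9]
orientation: [-2.996, -0.943, 0.002]
ft_force: [0.6, 0.9, -1.6]
width: 39.7
grasp_force: 30.0
```

Call:
play_rows:
  dp:
    - [1,15,-10]
    - [1,15,-15]
    - [2,15,-20]
    - [2,15,-20]
    - [2,16,-20]
    - [2,16,-20]
    - [1,15,-15]
    - [0,0,-10]
  yaw: [-6.9,-6.9,-6.9,-6.9,-6.9,-6.9,-7.1,0]

```text
t: 8.22
ee_pos: [553.6, -88.1, 84.4]
orientation: [-3.119, 0.368, 0.006]
ft_force: [-0.5, 0.4, -2.3]
width: 39.7
grasp_force: 30.0
```

Call:
play_rows:
  dp:
    - [0,0,-2]
    - [0,0,-2]
    - [0,0,-1]
    - [0,0,0]
  yaw: [0,0,0,0]

```text
t: 8.55
ee_pos: [555.5, -91.2, 82.3]
orientation: [3.121, -0.361, 0.002]
ft_force: [-1.1, 0.6, -2.3]
width: 39.6
grasp_force: 30.0
```

```bash
python3 -c "
from h import *
st();a=viewer.get_image('side');st()
"
```

```text
t 8.55 tcp [555.5 -91.2  82.3] yawY -103.19 F [-1.1  0.6 -2.3] M [ 0.02  0.14 -0.01] w 39.6 g 30.0 q [-0.18  0.53  1.85 -0.    0.76  1.62]
t 8.60 tcp [555.5 -91.2  82.4] yawY -103.22 F [ 0.6  0.1 -1.7] M [ 0.04  0.16 -0.02] w 39.5 g 30.0 q [-0.18  0.53  1.85 -0.    0.76  1.62]
```

Call:
play_rows:
  dp:
    - [0,0,-1]
    - [0,0,-1]
    - [0,0,0]
  yaw: [0,0,0]

```text
t: 8.85
ee_pos: [555.1, -90.7, 79.9]
orientation: [3.121, -0.362, 0.001]
ft_force: [-0.3, 0.2, -2.2]
width: 39.8
grasp_force: 30.0
```

Call:
play_rows:
  dp:
    - [0,0,-1]
    - [0,0,0]
  yaw: [0,0]

```text
t: 9.02
ee_pos: [555.3, -90.5, 79.1]
orientation: [3.121, -0.362, 0.001]
ft_force: [-1.2, -0.8, 2.2]
width: 39.8
grasp_force: 30.0
```

Call:
play_rows:
  dp:
    - [0,0,-0.7]
    - [0,0,0]
  yaw: [0,0]

```text
t: 9.18
ee_pos: [555.4, -90.5, 79.0]
orientation: [3.121, -0.361, 0.001]
ft_force: [-2.7, 0.6, 9.7]
width: 39.8
grasp_force: 30.0
```

Call:
play_rows:
  dp:
    - [0,0,0]
    - [0,0,0]
    - [0,0,0]
    - [0,0,0]
    - [0,0,8]
    - [0,0,15]
    - [0,0,20]
    - [0,0,15]
  yaw: [0,0,0,0,0,0,0,0]
  gripper: 0

```text
t: 9.85
ee_pos: [555.2, -90.4, 137.3]
orientation: [-3.121, 0.362, -0.0]
ft_force: [0.7, -0.5, -0.8]
width: 86.7
grasp_force: 0.0
```

Call:
play_rows:
  dp:
    - [0,0,0]
    - [0,0,0]
    - [0,0,0]
    - [0,0,0]
    - [0,0,0]
    - [0,0,0]
    - [0,0,0]
    - [0,0,0]
  yaw: [6.9,6.9,6.9,6.9,6.9,6.9,6.9,6.9]

```text
t: 10.52
ee_pos: [555.0, -90.3, 136.4]
orientation: [-2.93, -1.134, -0.0]
ft_force: [0.2, 0.0, 0.2]
width: 87.6
grasp_force: 0.0
```

Call:
play_rows:
  dp:
    - [0.5,1,0]
    - [0.5,2,0]
    - [0.5,2,0]
    - [0,0,0]
    - [0,0,0]
    - [0,0,0]
  yaw: [6.9,6.9,6.9,6.9,7.1,0]

```text
t: 11.02
ee_pos: [556.5, -85.3, 136.4]
orientation: [2.46, 1.954, 0.0]
ft_force: [-0.2, -0.5, -0.0]
width: 88.1
grasp_force: 0.0
```

```bash
python3 -c "
from h import *
np.set_printoptions(precision=1,suppress=True)
st();a=viewer.get_image('side');st(); b=viewer.get_image('top')
c1=cv2.resize(a['pixels'][200:360,260:420,::-1],(400,400),interpolation=3)
c2=cv2.resize(b['pixels'][150:310,290:450,::-1],(400,400),interpolation=3)
cv2.imwrite('pics/c4.png',np.hstack([c1,c2]))
for p in (a,b):
  c=cloud(p).reshape(-1,3); m=(abs(c[:,0]-555)<60)&(abs(c[:,1]+90)<60)&(c[:,2]>90)&(c[:,2]<106)
  q=c[m]; 
  if len(q)>5: r=cv2.minAreaRect(q[:,:2].astype(np.float32)); print(len(q),r,q.mean(0))
"
```

```text
t 11.02 tcp [556.5 -85.3 136.4] yawY -13.06 F [-0.2 -0.5 -0. ] M [-0.1  0.1  0. ] w 88.1 g 0.0 q [-0.2  0.5  1.8  0.   0.9  0.1]
t 11.07 tcp [556.6 -85.4 136.3] yawY -13.46 F [-0.1 -0.3  0. ] M [-0.   0.1 -0. ] w 87.9 g 0.0 q [-0.2  0.5  1.8  0.   0.9  0.1]
466 ((553.0528564453125, -97.033447265625), (49.305458068847656, 62.219261169433594), 76.51594543457031) [553.4 -97.6  99.5]
```

View pics/c4.png

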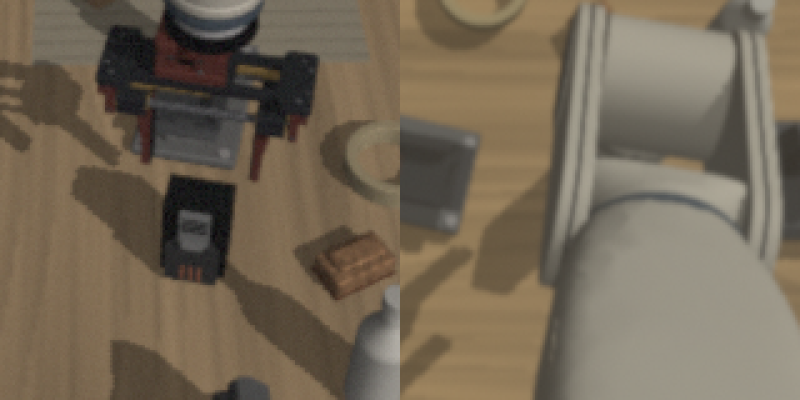

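The pack stands upright at left-crop (200,230), pad and contacts facing the charger. The open fingers are above its flanks, so I descend and grip.

Call:
play_rows:
  dp:
    - [0,0,-15]
    - [0,0,-20]
    - [0,0,-20]
    - [0,0,-20]
    - [0,0,-15]
    - [0,0,-5]
    - [0,0,0]
  yaw: [0,0,0,0,0,0,0]

```text
t: 11.7
ee_pos: [555.6, -85.3, 39.9]
orientation: [-2.465, -1.945, 0.003]
ft_force: [0.7, 0.5, -0.0]
width: 87.8
grasp_force: 0.0
```

Call:
play_rows:
  dp:
    - [0,0,0]
    - [0,0,0]
    - [0,0,0]
    - [0,0,0]
    - [0,0,0]
  yaw: [0,0,0,0,0]
  gripper: 1

```text
t: 12.12
ee_pos: [557.2, -85.6, 41.9]
orientation: [2.463, 1.947, 0.002]
ft_force: [0.2, -0.1, 3.8]
width: 61.6
grasp_force: 30.0
```

```bash
python3 -c "
from h import *
st();a=viewer.get_image('side');st()
d=np.array([-.2284,-.9736])
# grip point rel. nose corner, tilt th: pts (x,z)->(s,h): s=x cos+z sin, h=z cos - x sin
pts=np.array([[16,0],[20,4],[26,4],[31,7],[31,4],[31,56]]); g=np.array([-5,60])
f=lambda P,t:np.stack([P[...,0]*np.cos(t)+P[...,1]*np.sin(t),P[...,1]*np.cos(t)-P[...,0]*np.sin(t)],-1)
prev=None;S=0
for t in range(0,81,5):
  r=np.deg2rad(t);q=f(pts,r);i=q[:,1].argmin();rel=f(g,r)-q[i]
  if prev is not None: S+= (f(g,r)-f(g,r0)-(q[prev]-f(pts,r0)[prev]))[0]
  prev=i;r0=r;print(t,i,'grip h %.1f s %.1f'%(rel[1],S))
"
```

```text
t 12.12 tcp [557.2 -85.6  41.9] yawY -13.34 F [ 0.2 -0.1  3.8] M [-0.05  0.15 -0.03] w 61.6 g 30.0 q [-0.17  0.6   1.86  0.    0.68  0.06]
t 12.17 tcp [557.2 -85.5  41.9] yawY -13.34 F [0.7 0.1 4.8] M [ 0.    0.2  -0.01] w 62.1 g 30.0 q [-0.17  0.6   1.86  0.    0.68  0.06]
0 0 grip h 60.0 s 0.0
5 0 grip h 61.6 s 5.3
10 0 grip h 62.7 s 10.7
15 4 grip h 63.4 s 16.2
20 4 grip h 64.9 s 21.8
25 4 grip h 66.0 s 27.6
30 4 grip h 66.5 s 33.3
35 4 grip h 66.5 s 39.2
40 4 grip h 66.0 s 44.9
45 4 grip h 65.1 s 50.7
50 4 grip h 63.6 s 56.3
55 4 grip h 61.6 s 61.7
60 4 grip h 59.2 s 67.0
65 4 grip h 56.3 s 72.1
70 4 grip h 53.0 s 76.8
75 4 grip h 49.3 s 81.3
80 4 grip h 45.2 s 85.4
```

Call:
play_rows:
  dp:
    - [0,0,0]
    - [0,0,0]
    - [0,0,10]
    - [-2,-9,10]
    - [0,0,0]
  yaw: [0,0,0,0,0]
  gripper: 0

```text
t: 12.58
ee_pos: [555.5, -95.7, 63.1]
orientation: [2.462, 1.947, 0.003]
ft_force: [0.6, -0.1, -0.1]
width: 87.3
grasp_force: 0.0
```

Call:
play_rows:
  dp:
    - [0,0,0]
    - [0,0,0]
    - [0,0,0]
    - [0,0,0]
    - [0,0,0]
  yaw: [0,0,0,0,0]
  gripper: 1

```text
t: 13.0
ee_pos: [554.5, -94.4, 60.8]
orientation: [2.464, 1.949, -0.0]
ft_force: [1.3, -0.1, -0.9]
width: 61.9
grasp_force: 30.0
```

```bash
python3 -c "
from h import *
st();a=viewer.get_image('side');st()
pts=np.array([[16,0],[20,4],[26,4],[31,7],[31,4],[31,56]]); g=np.array([4,80])
f=lambda P,t:np.stack([P[...,0]*np.cos(t)+P[...,1]*np.sin(t),P[...,1]*np.cos(t)-P[...,0]*np.sin(t)],-1)
prev=None;S=0;L=(0,80)
for t in range(0,86,5):
  r=np.deg2rad(t);q=f(pts,r);i=q[:,1].argmin();rel=f(g,r)-q[i]
  if prev is not None: S+= (f(g,r)-f(g,r0)-(q[prev]-f(pts,r0)[prev]))[0]
  prev=i;r0=r;ds=S-L[0];print(t,'h %.1f s %.1f'%(rel[1],S),'dp %.1f %.1f %.1f'%(-.2284*ds,-.9736*ds,rel[1]-L[1]));L=(S,rel[1])
"
```

```text
t 13.00 tcp [554.5 -94.4  60.8] yawY -13.32 F [ 1.3 -0.1 -0.9] M [-0.12 -0.01  0.01] w 61.9 g 30.0 q [-0.19  0.57  1.86 -0.    0.72  0.04]
t 13.05 tcp [554.5 -94.4  60.8] yawY -13.32 F [ 1.4 -0.4 -0.4] M [-0.13 -0.03  0.01] w 61.9 g 30.0 q [-0.19  0.57  1.86 -0.    0.72  0.04]
0 h 80.0 s 0.0 dp -0.0 -0.0 0.0
5 h 80.7 s 7.0 dp -1.6 -6.8 0.7
10 h 80.9 s 14.1 dp -1.6 -6.9 0.1
15 h 80.4 s 21.1 dp -1.6 -6.9 -0.5
20 h 80.7 s 28.1 dp -1.6 -6.8 0.3
25 h 80.3 s 35.2 dp -1.6 -6.8 -0.4
30 h 79.3 s 42.1 dp -1.6 -6.8 -1.0
35 h 77.7 s 49.0 dp -1.6 -6.7 -1.6
40 h 75.6 s 55.7 dp -1.5 -6.5 -2.2
45 h 72.8 s 62.2 dp -1.5 -6.3 -2.7
50 h 69.5 s 68.4 dp -1.4 -6.1 -3.3
55 h 65.7 s 74.3 dp -1.3 -5.7 -3.8
60 h 61.4 s 79.8 dp -1.3 -5.4 -4.3
65 h 56.6 s 85.0 dp -1.2 -5.0 -4.8
70 h 51.4 s 89.7 dp -1.1 -4.6 -5.2
75 h 45.8 s 93.9 dp -1.0 -4.1 -5.6
80 h 39.8 s 97.7 dp -0.9 -3.6 -6.0
85 h 33.5 s 100.9 dp -0.7 -3.1 -6.3
```

Call:
play_rows:
  dp:
    - [-0.8,-3.4,-0.8]
    - [-0.8,-3.4,0.3]
    - [-0.8,-3.4,0]
    - [-0.8,-3.4,0]
    - [-0.8,-3.4,-0.3]
    - [-0.8,-3.4,-0.2]
    - [0,0,0]
  yaw: [0,0,0,0,0,0,0]

```text
t: 13.63
ee_pos: [550.2, -115.1, 60.6]
orientation: [2.465, 1.947, 0.002]
ft_force: [2.3, 3.9, 7.7]
width: 62.1
grasp_force: 30.0
```

```bash
cat >> h.py <<'E'
def tilt(p):
    # fit pack back/top faces: use dark pixels near the tool below the fingers
    o=ctrl.get_obs(); g=o["ee_pos"]; d=np.array([-.2284,-.9736]); l=np.array([.9736,-.2284])
    c=cloud(p).reshape(-1,3); q=c[:,:2]-g[:2]; s=q@d; t=q@l; px=p["pixels"].reshape(-1,3).astype(int)
    m=(abs(t)<26)&(abs(s)<110)&(c[:,2]>4)&(c[:,2]<g[2]+65)&(px.max(1)<60)
    return np.c_[s,t,c[:,2]][m],g
E
python3 -c "
from h import *
st();a=viewer.get_image('side');st()
P,g=tilt(a)
for k in np.arange(-60,110,6):
  h=P[(P[:,0]>=k)&(P[:,0]<k+6),2]
  if len(h): print(k,len(h),np.percentile(h,[5,50,95]).round())
save(a,'c5.png',(270,200,430,330),3.5)
"
```

```text
t 13.63 tcp [ 550.2 -115.1   60.6] yawY -13.38 F [2.3 3.9 7.7] M [ 0.94 -0.1  -0.01] w 62.1 g 30.0 q [-0.23  0.57  1.86  0.    0.71  0.  ]
t 13.68 tcp [ 550.3 -115.    60.6] yawY -13.37 F [0.8 3.3 7.2] M [ 0.87 -0.07 -0.04] w 61.8 g 30.0 q [-0.23  0.57  1.86  0.    0.71  0.01]
-18 5 [ 99. 100. 100.]
-12 42 [ 99. 101. 104.]
-6 52 [ 98. 101. 103.]
0 51 [ 98. 101. 104.]
6 44 [ 98. 101. 103.]
12 187 [ 33.  83. 102.]
18 56 [ 18.  63. 101.]
24 234 [14. 41. 87.]
```

View pics/c5.png

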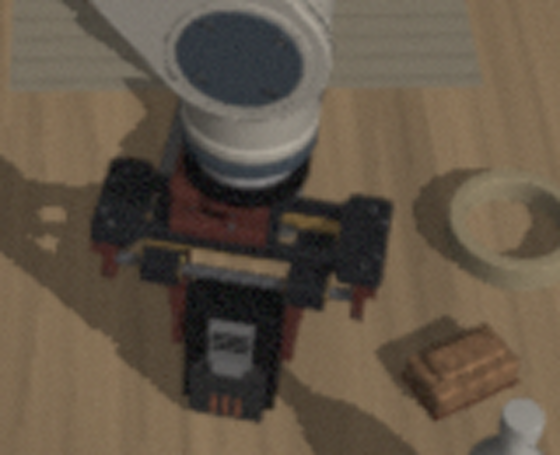

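The pack only slid upright; it did not tip (bench friction ~0.5, N ~8). I move back and repeat with more downward load.

Call:
play_rows:
  dp:
    - [0,0,5]
    - [3,12,0]
    - [3,12,0]
    - [0,0,-5]
    - [0,0,-2.5]
    - [0,0,0]
  yaw: [0,0,0,0,0,0]

```text
t: 14.18
ee_pos: [556.4, -89.5, 59.5]
orientation: [-2.463, -1.95, -0.002]
ft_force: [-4.7, 6.3, 25.6]
width: 61.9
grasp_force: 30.0
```

Call:
play_rows:
  dp:
    - [-0.8,-3.4,0.3]
    - [-0.8,-3.4,0.3]
    - [-0.8,-3.4,0]
    - [-0.8,-3.4,0]
    - [0,0,0]
  yaw: [0,0,0,0,0]

```text
t: 14.6
ee_pos: [553.2, -103.6, 58.6]
orientation: [2.464, 1.949, 0.002]
ft_force: [0.2, 5.1, 9.3]
width: 61.7
grasp_force: 30.0
```

```bash
cat >> h.py <<'E'
def prof():
    st();a=viewer.get_image('side'); P,g=tilt(a)
    for k in np.arange(-90,110,6):
        h=P[(P[:,0]>=k)&(P[:,0]<k+6),2]
        if len(h)>3: print(k,len(h),np.percentile(h,[5,50,95]).round(),end=" | ")
    print(); return a
E
python3 -c "
from h import *
prof()"
```

```text
t 14.60 tcp [ 553.2 -103.6   58.6] yawY -13.32 F [0.2 5.1 9.3] M [0.99 0.24 0.05] w 61.7 g 30.0 q [-0.21  0.57  1.86  0.    0.71  0.02]
-12 33 [101. 102. 105.] | -6 55 [ 98. 102. 105.] | 0 64 [ 17. 101. 103.] | 6 109 [ 49.  77. 102.] | 12 237 [ 11.  55. 101.] | 18 106 [36. 53. 88.] |
```

```bash
cat >> h.py <<'E'
def ang():
    a=prof(); P,g=tilt(a)
    from numpy.linalg import svd
    rng=np.random.default_rng(0); out=[]
    Q=P.copy()
    for k in range(3):
        if len(Q)<40: break
        best=None
        for _ in range(300):
            i=rng.choice(len(Q),3,replace=False); n=np.cross(Q[i[1]]-Q[i[0]],Q[i[2]]-Q[i[0]]); L=np.linalg.norm(n)
            if L<1: continue
            n/=L; m=abs((Q-Q[i[0]])@n)<2.0
            if best is None or m.sum()>best.sum(): best=m
        c=Q[best].mean(0); n=svd(Q[best]-c,full_matrices=False)[2][2]; n*=np.sign(n[2]) or 1
        print("plane",best.sum(),"centre",c.round(1),"n",n.round(2),"slope in s %.1f deg"%np.degrees(np.arctan2(n[0],n[2])))
        Q=Q[~best]
    return a
E
python3 -c "
from h import *
ang()"
```

```text
t 14.65 tcp [ 553.2 -103.5   58.6] yawY -13.31 F [-0.1  4.4  8.9] M [0.89 0.23 0.  ] w 61.8 g 30.0 q [-0.21  0.57  1.86  0.    0.71  0.02]
-12 32 [100. 102. 105.] | -6 56 [ 99. 102. 105.] | 0 63 [ 15. 101. 103.] | 6 120 [ 42.  74. 102.] | 12 226 [ 12.  54. 101.] | 18 101 [35. 53. 89.] | 
plane 178 centre [17.9 -1.5 45. ] n [-1.    0.    0.08] slope in s -85.4 deg
plane 160 centre [  3.    0.9 101.4] n [0.11 0.02 0.99] slope in s 6.1 deg
plane 129 centre [11.4  3.7 72. ] n [-0.99  0.    0.14] slope in s -82.1 deg
```

Call:
play_rows:
  dp:
    - [0,0,-1.5]
    - [-0.9,-4,-0.3]
    - [-0.9,-4,-0.3]
    - [-0.9,-4,-0.3]
    - [-0.9,-4,-0.4]
    - [-0.9,-4,-0.6]
    - [0,0,0]
  yaw: [0,0,0,0,0,0,0]

```text
t: 15.28
ee_pos: [548.5, -123.7, 55.0]
orientation: [-2.464, -1.949, -0.002]
ft_force: [-1.1, 2.8, 8.5]
width: 62.1
grasp_force: 30.0
```

```bash
python3 -c "
from h import *
ang()"
```

```text
t 15.28 tcp [ 548.5 -123.7   55. ] yawY -13.32 F [-1.1  2.8  8.5] M [0.88 0.13 0.04] w 62.1 g 30.0 q [-0.24  0.58  1.86  0.    0.7  -0.01]
-24 41 [102. 105. 108.] | -18 32 [ 17. 106. 107.] | -12 14 [  6.  35. 100.] | -6 104 [ 12.  99. 103.] | 0 128 [ 24.  60. 100.] | 6 148 [ 45.  90. 100.] | 12 61 [68. 92. 98.] | 18 7 [81. 84. 85.] | 
plane 198 centre [-1.1  0.2 99.5] n [0.29 0.01 0.96] slope in s 17.0 deg
plane 130 centre [ 5.8 -1.1 41.2] n [-0.96 -0.    0.29] slope in s -73.4 deg
plane 100 centre [ 5.4  4.8 69.2] n [-0.95  0.    0.32] slope in s -71.2 deg
```

Call:
play_rows:
  dp:
    - [-0.8,-3.4,-1.2]
    - [-0.8,-3.4,-0.7]
    - [-0.8,-3.4,-0.8]
    - [-0.8,-3.4,-1]
    - [-0.8,-3.4,-1.2]
    - [-0.8,-3.4,-1.4]
    - [-0.8,-3.4,-1.6]
    - [-0.8,-3.4,-1.8]
  yaw: [0,0,0,0,0,0,0,0]

```text
t: 16.0
ee_pos: [542.1, -151.3, 45.5]
orientation: [2.463, 1.949, 0.001]
ft_force: [-1.5, 0.8, 10.2]
width: 62.2
grasp_force: 30.0
```

```bash
python3 -c "
from h import *
ang()"
```

```text
t 16.00 tcp [ 542.1 -151.3   45.5] yawY -13.27 F [-1.5  0.8 10.2] M [0.42 0.4  0.09] w 62.2 g 30.0 q [-0.29  0.59  1.86  0.    0.69 -0.06]
-18 57 [ 99. 102. 107.] | -12 46 [ 41. 100. 106.] | -6 46 [88. 93. 96.] | 0 86 [85. 90. 95.] | 6 76 [81. 85. 89.] | 
plane 198 centre [-1.8  0.5 93.2] n [0.61 0.03 0.79] slope in s 37.8 deg
plane 54 centre [ 1.   3.6 95. ] n [0.62 0.02 0.78] slope in s 38.4 deg
plane 42 centre [-0.4 -3.6 88.4] n [0.62 0.02 0.79] slope in s 38.0 deg
```

Call:
play_rows:
  dp:
    - [-0.8,-3.3,-1.9]
    - [-0.7,-3.1,-2.1]
    - [-0.7,-3,-2.3]
    - [-0.7,-2.9,-2.5]
    - [-0.7,-2.7,-2.7]
    - [-0.6,-2.5,-2.8]
    - [-0.5,-2.3,-2.9]
    - [0,0,0]
  yaw: [0,0,0,0,0,0,0,0]

```text
t: 16.72
ee_pos: [537.4, -172.7, 28.4]
orientation: [2.461, 1.949, -0.001]
ft_force: [-4.9, -7.2, 12.5]
width: 62.1
grasp_force: 30.0
```

```bash
python3 -c "
from h import *
ang()"
```

```text
t 16.72 tcp [ 537.4 -172.7   28.4] yawY -13.26 F [-4.9 -7.2 12.5] M [-0.77  0.71  0.04] w 62.1 g 30.0 q [-0.33  0.62  1.86 -0.    0.66 -0.1 ]
-72 5 [54. 55. 56.] | -66 5 [58. 59. 63.] | -54 5 [67. 68. 71.] | -12 32 [88. 91. 93.] | -6 31 [88. 89. 93.] | 0 86 [71. 77. 82.] | 6 97 [65. 70. 77.] | 12 11 [66. 68. 71.] | 96 7 [32. 33. 34.] | 102 46 [27. 35. 37.] | 108 19 [27. 35. 38.] | 
plane 171 centre [ 3.3  0.5 77.7] n [ 0.81 -0.    0.58] slope in s 54.2 deg
plane 72 centre [70.8  4.6 49.3] n [ 0.38 -0.05  0.92] slope in s 22.3 deg
plane 35 centre [43.  -1.1 61.8] n [ 0.47 -0.05  0.88] slope in s 28.0 deg
```

Call:
play_rows:
  dp:
    - [-0.6,-2.5,-2.5]
    - [-0.6,-2.4,-2.6]
    - [-0.5,-2.2,-2.8]
    - [-0.5,-2,-2.9]
    - [-0.4,-1.8,-3]
    - [-0.4,-1.6,-3]
    - [-0.3,-1.3,-3]
    - [0,0,0]
  yaw: [0,0,0,0,0,0,0,0]

```text
t: 17.43
ee_pos: [534.3, -186.3, 8.2]
orientation: [2.462, 1.948, 0.0]
ft_force: [-2.0, -5.5, 6.0]
width: 62.2
grasp_force: 30.0
```

```bash
python3 -c "
from h import *
a=ang(); b=viewer.get_image('top')
c1=cv2.resize(a['pixels'][220:350,260:420,::-1],(492,400),interpolation=3)
c2=cv2.resize(b['pixels'][170:270,330:430,::-1],(300,300),interpolation=3)
im=np.zeros((400,792,3),np.uint8); im[:,:492]=c1; im[:300,492:]=c2
cv2.imwrite('pics/c6.png',im)"
```

```text
t 17.43 tcp [ 534.3 -186.3    8.2] yawY -13.28 F [-2.  -5.5  6. ] M [-0.52  0.25  0.03] w 62.2 g 30.0 q [-0.36  0.66  1.86 -0.    0.62 -0.12]
-48 5 [62. 65. 68.] | -42 5 [64. 67. 69.] | -36 7 [68. 70. 71.] | -30 5 [69. 71. 73.] | -6 4 [71. 73. 73.] | 0 38 [52. 61. 63.] | 6 130 [44. 53. 62.] | 12 11 [46. 50. 53.] | 84 17 [32. 34. 36.] | 90 52 [28. 34. 37.] | 96 61 [27. 34. 37.] | 102 55 [27. 34. 37.] | 108 23 [26. 34. 37.] | 
plane 156 centre [75.5  6.9 39.2] n [ 0.17 -0.02  0.98] slope in s 9.9 deg
plane 114 centre [ 7.8 -0.3 55.1] n [0.96 0.02 0.29] slope in s 72.9 deg
plane 78 centre [70.  -0.8 38.5] n [ 0.27 -0.09  0.96] slope in s 15.9 deg
```

View pics/c6.png

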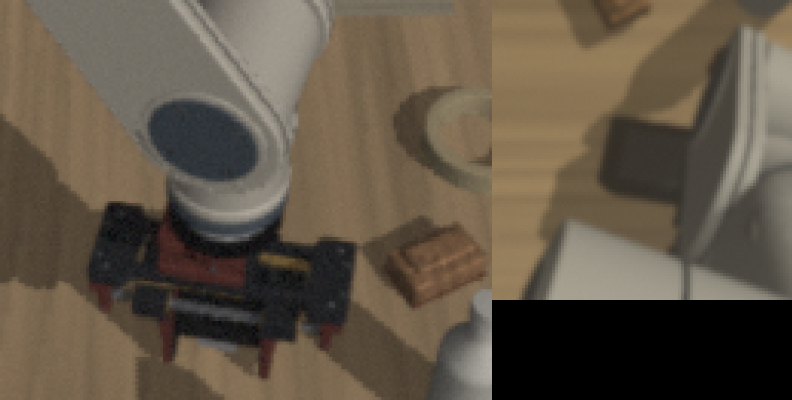

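Call:
play_rows:
  dp:
    - [-0.3,-1,-2]
    - [-0.2,-0.8,-2]
    - [-0.1,-0.6,-1]
    - [0,0,0]
  yaw: [0,0,0,0]

```text
t: 17.87
ee_pos: [533.7, -188.4, 3.2]
orientation: [2.462, 1.949, 0.0]
ft_force: [-0.6, -5.9, 6.0]
width: 61.8
grasp_force: 30.0
```

```bash
python3 -c "
from h import *
a=ang()"
```

```text
t 17.87 tcp [ 533.7 -188.4    3.2] yawY -13.28 F [-0.6 -5.9  6. ] M [-0.56  0.28  0.04] w 61.8 g 30.0 q [-0.36  0.67  1.86 -0.    0.61 -0.13]
-42 7 [62. 64. 65.] | -36 5 [64. 66. 66.] | -30 6 [64. 66. 68.] | 0 23 [51. 56. 66.] | 6 149 [40. 49. 59.] | 12 9 [42. 44. 48.] | 78 4 [10. 33. 36.] | 84 41 [27. 33. 37.] | 90 53 [26. 34. 37.] | 96 59 [27. 35. 38.] | 102 51 [26. 34. 37.] | 108 22 [27. 34. 37.] | 
plane 165 centre [77.3  6.2 37. ] n [ 0.09 -0.    1.  ] slope in s 5.2 deg
plane 115 centre [ 8.  -1.1 51.5] n [ 0.98 -0.01  0.21] slope in s 78.1 deg
plane 78 centre [68.3  1.1 37.9] n [ 0.26 -0.08  0.96] slope in s 15.2 deg
```

Call:
play_rows:
  dp:
    - [0,0,0]
    - [0,0,0]
    - [0,0,0]
    - [0,0,5]
    - [1.4,5,8]
    - [0,0,2]
    - [0,0,0]
  yaw: [0,0,0,0,0,0,0]
  gripper: 0

```text
t: 18.5
ee_pos: [535.2, -182.4, 19.0]
orientation: [2.462, 1.949, 0.001]
ft_force: [-0.0, -0.5, 0.9]
width: 88.1
grasp_force: 0.0
```

```bash
python3 -c "
from h import *
a=ang()"
```

```text
t 18.50 tcp [ 535.2 -182.4   19. ] yawY -13.29 F [-0.  -0.5  0.9] M [-0.05  0.05 -0.03] w 88.1 g 0.0 q [-0.35  0.64  1.86  0.    0.64 -0.12]
-66 5 [51. 52. 53.] | -60 12 [51. 53. 55.] | -54 5 [52. 53. 54.] | -30 44 [54. 56. 58.] | -24 42 [55. 57. 59.] | -12 13 [55. 57. 59.] | -6 48 [56. 59. 61.] | 0 54 [57. 59. 63.] | 6 49 [57. 60. 62.] | 12 69 [48. 59. 61.] | 18 235 [25. 41. 59.] | 24 4 [28. 30. 33.] | 90 32 [27. 35. 37.] | 96 61 [25. 35. 37.] | 102 62 [26. 34. 37.] | 108 14 [28. 34. 36.] | 
plane 268 centre [-3.   0.4 58.3] n [-0.06 -0.    1.  ] slope in s -3.5 deg
plane 203 centre [20.1 -0.1 40.4] n [ 1.   -0.    0.08] slope in s 85.4 deg
plane 114 centre [81.4  6.1 39.7] n [0.26 0.05 0.96] slope in s 15.2 deg
```

Call:
play_rows:
  dp:
    - [3.2,13.5,2]
    - [3.2,13.5,0]
    - [0,0,0]
  yaw: [0,0,0]

```text
t: 18.8
ee_pos: [541.1, -153.1, 19.9]
orientation: [-2.462, -1.95, -0.0]
ft_force: [0.2, 0.9, -0.1]
width: 87.8
grasp_force: 0.0
```

Call:
play_rows:
  dp:
    - [0,0,0]
    - [0,0,0]
    - [0,0,0]
    - [0,0,0]
    - [0,0,10]
    - [0,0,15]
    - [0,0,10]
    - [0,0,0]
  yaw: [0,0,0,0,0,0,0,0]
  gripper: 1

```text
t: 19.47
ee_pos: [542.1, -156.3, 57.2]
orientation: [2.462, 1.946, 0.003]
ft_force: [0.2, -0.2, -0.9]
width: 62.1
grasp_force: 30.0
```

```bash
python3 -c "
from h import *
a=ang()"
```

```text
t 19.47 tcp [ 542.1 -156.3   57.2] yawY -13.35 F [ 0.2 -0.2 -0.9] M [-0.13  0.06  0.03] w 62.1 g 30.0 q [-0.3   0.57  1.86  0.    0.71 -0.07]
-42 21 [85. 87. 89.] | -36 41 [86. 88. 91.] | -30 23 [87. 90. 91.] | -18 26 [88. 90. 91.] | -12 48 [89. 91. 94.] | -6 49 [89. 91. 93.] | 0 46 [89. 92. 95.] | 6 46 [91. 93. 95.] | 12 64 [90. 93. 96.] | 18 43 [91. 93. 95.] | 24 52 [91. 94. 96.] | 30 54 [92. 94. 97.] | 36 49 [92. 95. 97.] | 42 194 [66. 86. 96.] | 48 115 [59. 69. 89.] | 
plane 478 centre [ 9.7  0.1 92.1] n [-0.08  0.    1.  ] slope in s -4.7 deg
plane 222 centre [47.6 -0.9 77.2] n [0.99 0.01 0.12] slope in s 83.1 deg
plane 79 centre [13.6 -2.  95.1] n [-0.07 -0.    1.  ] slope in s -4.3 deg
```

Call:
play_rows:
  dp:
    - [0,-18,0]
    - [0,-20,0]
    - [0,-20,0]
    - [0,-17,0]
    - [0,0,-5]
    - [0,0,-5]
    - [0,0,0]
  yaw: [6.5,6.8,0,0,0,0,0]

```text
t: 20.1
ee_pos: [539.9, -230.1, 43.6]
orientation: [-2.221, -2.219, 0.001]
ft_force: [-0.4, -0.2, 0.4]
width: 62.4
grasp_force: 30.0
```

Call:
play_rows:
  dp:
    - [0,0,-3]
    - [0,0,-3]
    - [0,0,-3]
    - [0,0,-3]
    - [0,0,0]
  yaw: [0,0,0,0,0]

```text
t: 20.52
ee_pos: [540.6, -229.1, 33.2]
orientation: [-2.22, -2.22, -0.001]
ft_force: [-2.3, 6.0, 9.3]
width: 61.7
grasp_force: 30.0
```

```bash
sed -i 's/d=np.array(\[-.2284,-.9736\]); l=np.array(\[.9736,-.2284\])$/Y=R.from_rotvec(o["orientation"]).as_matrix()[:2,1]; Y=Y*np.sign(Y[0]); l=Y; d=np.array([Y[1],-Y[0]])/' h.py; python3 -c "
from h import *
a=ang()"
```

```text
t 20.52 tcp [ 540.6 -229.1   33.2] yawY 0.00 F [-2.3  6.   9.3] M [ 0.48  0.43 -0.13] w 61.7 g 30.0 q [-0.42  0.64  1.81  0.    0.7  -0.42]
-36 13 [61. 63. 63.] | -30 51 [62. 64. 67.] | -24 32 [64. 66. 68.] | -12 22 [64. 67. 69.] | -6 46 [66. 69. 71.] | 0 52 [67. 69. 72.] | 6 54 [68. 70. 72.] | 12 58 [68. 71. 74.] | 18 51 [70. 72. 74.] | 24 53 [71. 73. 76.] | 30 62 [72. 75. 76.] | 36 60 [72. 75. 78.] | 42 215 [38. 63. 76.] | 48 100 [32. 39. 54.] | 54 49 [32. 35. 38.] | 60 70 [32. 36. 93.] | 66 118 [33. 44. 91.] | 72 97 [33. 37. 86.] | 78 71 [32. 35. 77.] | 84 78 [33. 35. 70.] | 90 63 [33. 36. 88.] | 96 54 [32. 35. 84.] | 102 37 [33. 35. 80.] | 108 11 [34. 36. 77.] | 
plane 455 centre [15.5  0.8 71. ] n [-0.18  0.01  0.98] slope in s -10.5 deg
plane 397 centre [78.1 -3.3 35.2] n [-0.    0.01  1.  ] slope in s -0.3 deg
plane 207 centre [46.1 -4.5 56.4] n [0.99 0.02 0.14] slope in s 81.8 deg
```

Call:
play_rows:
  dp:
    - [0,0,-2]
    - [0,0,-2]
    - [0,0,0]
  yaw: [0,0,0]

```text
t: 20.82
ee_pos: [540.7, -228.8, 29.5]
orientation: [-2.22, -2.22, -0.001]
ft_force: [-2.6, 7.0, 10.9]
width: 62.0
grasp_force: 30.0
```

Call:
play_rows:
  dp:
    - [0,2,10]
    - [0,5,15]
    - [0,15,15]
    - [0,20,10]
    - [0,0,0]
  yaw: [0,0,0,0,0]

```text
t: 21.23
ee_pos: [541.4, -186.2, 80.8]
orientation: [2.219, 2.222, 0.002]
ft_force: [-0.3, -0.8, -2.8]
width: 61.6
grasp_force: 30.0
```

```bash
python3 -c "
from h import *
a=ang()"
```

```text
t 21.23 tcp [ 541.4 -186.2   80.8] yawY 0.07 F [-0.3 -0.8 -2.8] M [-0.13  0.06 -0.  ] w 61.6 g 30.0 q [-0.35  0.55  1.83  0.    0.76 -0.35]
-48 9 [105. 106. 107.] | -42 35 [106. 108. 111.] | -36 45 [108. 111. 112.] | -18 34 [112. 114. 116.] | -12 44 [114. 115. 118.] | -6 47 [115. 117. 120.] | 0 48 [116. 118. 121.] | 6 46 [118. 120. 123.] | 12 52 [119. 121. 123.] | 18 46 [121. 123. 125.] | 24 52 [122. 124. 127.] | 30 51 [123. 125. 128.] | 36 118 [114. 124. 128.] | 42 219 [ 93. 106. 121.] | 48 28 [ 92.  94. 103.] | 84 32 [31. 35. 37.] | 90 43 [32. 35. 37.] | 96 40 [32. 35. 38.] | 102 70 [32. 36. 92.] | 108 45 [33. 41. 98.] | 
plane 459 centre [  7.2   0.2 119.4] n [-0.22  0.    0.98] slope in s -12.4 deg
plane 249 centre [4.410e+01 1.000e-01 1.075e+02] n [ 0.97 -0.01  0.25] slope in s 75.5 deg
plane 120 centre [97.8 -6.2 35.4] n [-0.11 -0.03  0.99] slope in s -6.3 deg
```

Call:
play_rows:
  dp:
    - [-1,25,4]
    - [-1,35,0]
    - [-1,35,0]
    - [-1,35,0]
    - [0,30,0]
    - [0,12,0]
    - [0,0,0]
  yaw: [-4.5,-4.5,-4.3,0,0,0,0]

```text
t: 21.87
ee_pos: [536.5, -14.7, 82.5]
orientation: [-2.46, -1.952, 0.001]
ft_force: [-0.4, 0.5, -2.0]
width: 61.8
grasp_force: 30.0
```

```bash
cat >> h.py <<'E'
def shoeerr(S0=np.array([568,116.5,60.])):
    a=viewer.get_image("side"); o=ctrl.get_obs(); d=np.array([-.2284,-.9736]); l=np.array([.9736,-.2284])
    c=cloud(a).reshape(-1,3); px=a["pixels"].reshape(-1,3).astype(int); q=c[:,:2]-S0[:2]; s=q@d; t=q@l; h=c[:,2]-60
    z=s*.9659+h*.2588; x=s*.2588-h*.9659
    g=o["ee_pos"]+[0,0,19]; gq=(g-S0); gs=gq[:2]@d; gz=gs*.9659+gq[2]*.2588; gx=gs*.2588-gq[2]*.9659; print("grip in shoe: x %.1f t %.1f z %.1f"%(gx,gq[:2]@l,gz))
    m=(px.max(1)<60)&(abs(t)<36)&(z>gz-60)&(z<gz+60)&(x<gx-8)&(x>gx-35)
    A=np.c_[z[m]-gz,np.ones(m.sum())]; k=np.linalg.lstsq(A,x[m],rcond=None)[0]
    r=x[m]-A@k; i=abs(r)<3; k=np.linalg.lstsq(A[i],x[m][i],rcond=None)[0]
    print("back face x at grip %.1f (pack off by %.1f), pitch err deg %.1f (neg=tail high)"%(k[1],k[1]+20,np.degrees(np.arctan(k[0]))),i.sum(), "lateral",np.percentile(t[m][i],[1,99]).round(1))
    m=(px.max(1)<60)&(abs(t)<25)&(z>gz+30)&(z<gz+60)&(x<gx+12)&(x>gx-15); print("tail face z med",np.median(z[m]).round(1),"-> short of home",(np.median(z[m])-100).round(1)); return a
E
python3 -c "
from h import *
st(); a=shoeerr(); st()
save(a,'c7.png',(270,180,410,300),4)"
```

```text
t 21.87 tcp [536.5 -14.7  82.5] yawY -13.14 F [-0.4  0.5 -2. ] M [-0.1   0.07  0.03] w 61.8 g 30.0 q [-0.05  0.5   1.91  0.    0.73  0.18]
grip in shoe: x -4.9 t -0.2 z 142.3
back face x at grip -22.2 (pack off by -2.2), pitch err deg 2.2 (neg=tail high) 495 lateral [-33.7  27.4]
tail face z med 187.3 -> short of home 87.3
t 21.92 tcp [536.7 -16.1  82.5] yawY -13.18 F [ 0.6 -0.2 -2. ] M [-0.03  0.11  0.  ] w 61.6 g 30.0 q [-0.05  0.5   1.91 -0.    0.73  0.18]
```

View pics/c7.png

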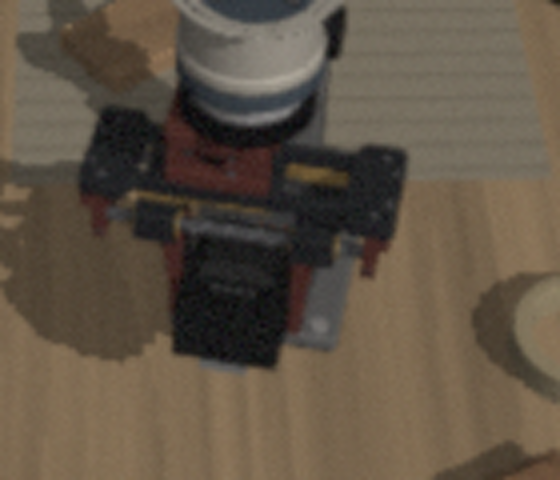

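The pack is tilted in line with the shoe (tail at crop (230,310), shoe foot corner at (320,325)). I check the lateral alignment before entering.

```bash
python3 -c "
from h import *
S0=np.array([568,116.5,60.]); d=np.array([-.2284,-.9736]); l=np.array([.9736,-.2284])
for n in ['side','top']:
  a=viewer.get_image(n); c=cloud(a).reshape(-1,3); px=a['pixels'].reshape(-1,3).astype(int); q=c[:,:2]-S0[:2]; s=q@d; t=q@l; h=c[:,2]-60
  z=s*.9659+h*.2588; x=s*.2588-h*.9659
  for z0 in (142+16,142+22,142+28,142+34):
    m=(abs(t)<60)&(z>z0)&(z<z0+6)&(x<-12)&(x>-32); print(n,z0,m.sum(),np.sort(t[m])[[0,1,2,-3,-2,-1]].round(1) if m.sum()>6 else '')
  # shoe wall tops / foot edges
  for z0 in (20,30,40,50):
    m=(abs(t)<45)&(z>z0)&(z<z0+8)&(x<32)&(x>14); print(n,'shoe',z0,m.sum(),np.sort(t[m])[[0,1,2,-3,-2,-1]].round(1) if m.sum()>6 else '')
  m=(abs(t)<80)&(s>40)&(s<75)&(c[:,2]>9)&(c[:,2]<20); print('foot',np.percentile(t[m],[1,99]).round(1) if m.sum()>9 else '')
st()"
```

```text
side 158 86 [-44.9 -42.5 -42.4  38.4  38.5  38.8]
side 164 43 [-37.1 -30.8 -29.2  31.4  38.4  40.8]
side 170 40 [-32.3 -32.2 -30.4  24.1  28.7  28.8]
side 176 36 [-33.1 -29.2 -28.8  22.3  24.8  27.1]
side shoe 20 3 
side shoe 30 0 
side shoe 40 0 
side shoe 50 0 
foot [32. 55.]
top 158 0 
top 164 0 
top 170 0 
top 176 0 
top shoe 20 51 [-34.6 -34.4 -33.9  31.8  33.3  33.6]
top shoe 30 54 [-34.4 -34.4 -33.   32.4  32.8  33.2]
top shoe 40 54 [-34.5 -34.1 -33.4  31.4  32.1  33.4]
top shoe 50 52 [-34.4 -34.2 -33.4  32.   33.1  33.6]
foot [-55.1  52.7]
t 22.02 tcp [536.9 -17.5  82.7] yawY -13.33 F [ 0.1 -1.2 -2.2] M [-0.06  0.08  0.03] w 61.5 g 30.0 q [-0.05  0.5   1.91 -0.    0.73  0.18]
```

Call:
play_rows:
  dp:
    - [0.8,-1.2,-3.9]
    - [1.1,4.7,-1.3]
    - [1.1,4.7,-1.3]
    - [1.1,4.7,-1.3]
    - [1.1,4.7,-1.3]
    - [1.1,4.7,-1.3]
    - [0,0,0]
  yaw: [0,0,0,0,0,0,0]

```text
t: 22.6
ee_pos: [543.2, 6.6, 72.3]
orientation: [-2.463, -1.95, 0.0]
ft_force: [1.0, 0.1, -2.0]
width: 62.3
grasp_force: 30.0
```

```bash
python3 -c "
from h import *
st(); a=shoeerr(); st()"
```

```text
t 22.60 tcp [543.2   6.6  72.3] yawY -13.28 F [ 1.   0.1 -2. ] M [-0.06  0.07 -0.06] w 62.3 g 30.0 q [-0.01  0.53  1.9   0.    0.72  0.22]
grip in shoe: x -1.1 t 1.0 z 117.3
back face x at grip -18.2 (pack off by 1.8), pitch err deg 2.2 (neg=tail high) 460 lateral [-31.4  29.3]
tail face z med 163.1 -> short of home 63.1
t 22.65 tcp [543.1   6.3  72.4] yawY -13.27 F [-0.2  0.2 -2.8] M [-0.04  0.03  0.03] w 62.2 g 30.0 q [-0.01  0.53  1.9  -0.    0.72  0.22]
```

Call:
play_rows:
  dp:
    - [0.9,3.8,-1]
    - [0.9,3.8,-1]
    - [0.5,1.9,-0.5]
    - [0.5,1.9,-0.5]
    - [0.5,1.9,-0.5]
    - [0.5,1.9,-0.5]
    - [0,0,0]
  yaw: [0,0,0,0,0,0,0]

```text
t: 23.23
ee_pos: [547.2, 21.2, 68.7]
orientation: [2.464, 1.949, 0.001]
ft_force: [0.1, 0.3, 0.3]
width: 62.0
grasp_force: 30.0
```

```bash
python3 -c "
from h import *
st(); a=shoeerr(); st()"
```

```text
t 23.23 tcp [547.2  21.2  68.7] yawY -13.32 F [0.1 0.3 0.3] M [ 0.25 -0.02 -0.  ] w 62.0 g 30.0 q [0.02 0.54 1.89 0.   0.71 0.25]
grip in shoe: x -1.5 t 1.5 z 101.4
back face x at grip -18.7 (pack off by 1.3), pitch err deg 2.8 (neg=tail high) 460 lateral [-31.3  29.7]
tail face z med 147.8 -> short of home 47.8
t 23.28 tcp [547.2  21.2  68.7] yawY -13.33 F [0.2 1.7 0. ] M [ 0.31 -0.02 -0.04] w 61.9 g 30.0 q [0.02 0.54 1.89 0.   0.71 0.25]
```

Call:
play_rows:
  dp:
    - [0.4,1.9,-0.2]
    - [0.4,1.9,-0.2]
    - [0.4,1.9,-0.2]
    - [0.4,1.9,-0.2]
    - [0.4,1.9,-0.2]
    - [0.4,1.9,-0.3]
    - [0,0,0]
  yaw: [0,0,0,0,0,0,0]

```text
t: 23.87
ee_pos: [549.3, 32.6, 67.1]
orientation: [-2.464, -1.949, 0.0]
ft_force: [-0.5, 0.5, -1.3]
width: 62.3
grasp_force: 30.0
```

```bash
python3 -c "
from h import *
st(); a=shoeerr(); st()"
```

```text
t 23.87 tcp [549.3  32.6  67.1] yawY -13.31 F [-0.5  0.5 -1.3] M [-0.08  0.1  -0.02] w 62.3 g 30.0 q [0.04 0.54 1.88 0.   0.71 0.27]
grip in shoe: x -3.0 t 0.9 z 89.9
back face x at grip -20.1 (pack off by -0.1), pitch err deg 2.5 (neg=tail high) 444 lateral [-31.8  28.9]
tail face z med 135.8 -> short of home 35.8
t 23.92 tcp [549.2  32.5  67.2] yawY -13.31 F [-0.1  0.2 -2.9] M [-0.11  0.09  0.02] w 62.3 g 30.0 q [0.04 0.54 1.88 0.   0.71 0.27]
```

Call:
play_rows:
  dp:
    - [0.5,1.9,-0.5]
    - [0.5,1.9,-0.5]
    - [0.5,1.9,-0.5]
    - [0.5,1.9,-0.5]
    - [0.4,1.9,-0.5]
    - [0.4,1.9,-0.5]
    - [0,0,0]
  yaw: [0,0,0,0,0,0,0]

```text
t: 24.5
ee_pos: [552.1, 44.0, 64.2]
orientation: [-2.464, -1.949, -0.0]
ft_force: [-0.8, -0.0, -2.4]
width: 62.0
grasp_force: 30.0
```

```bash
python3 -c "
from h import *
st(); a=shoeerr(); st()"
```

```text
t 24.50 tcp [552.1  44.   64.2] yawY -13.31 F [-0.8 -0.  -2.4] M [-0.05  0.11  0.05] w 62.0 g 30.0 q [0.06 0.55 1.88 0.   0.71 0.29]
grip in shoe: x -3.1 t 1.1 z 77.8
back face x at grip -20.2 (pack off by -0.2), pitch err deg 2.5 (neg=tail high) 436 lateral [-32.7  29.4]
tail face z med 123.9 -> short of home 23.9
t 24.55 tcp [552.1  43.9  64.2] yawY -13.31 F [-0.9  0.1 -2.6] M [-0.05  0.06 -0.02] w 61.6 g 30.0 q [0.06 0.55 1.88 0.   0.71 0.29]
```

Call:
play_rows:
  dp:
    - [0.5,1.9,-0.5]
    - [0.5,1.9,-0.5]
    - [0.4,1.9,-0.5]
    - [0.4,1.9,-0.5]
    - [0.4,1.9,-0.5]
    - [0.5,1.9,-0.5]
    - [0,0,0]
  yaw: [0,0,0,0,0,0,0]

```text
t: 25.13
ee_pos: [554.8, 54.8, 61.5]
orientation: [2.463, 1.949, -0.001]
ft_force: [-1.2, -4.0, 2.0]
width: 61.8
grasp_force: 30.0
```

Call:
play_rows:
  dp:
    - [0.5,1.9,-0.5]
    - [0.5,1.9,-0.5]
    - [0.4,1.9,-0.5]
    - [0,0,0]
  yaw: [0,0,0,0]

```text
t: 25.47
ee_pos: [556.5, 61.2, 59.9]
orientation: [2.464, 1.949, 0.001]
ft_force: [-0.2, -1.3, 1.3]
width: 61.9
grasp_force: 30.0
```

```bash
python3 -c "
from h import *
st(); a=shoeerr(); st()"
```

```text
t 25.47 tcp [556.5  61.2  59.9] yawY -13.32 F [-0.2 -1.3  1.3] M [-0.45  0.1   0.05] w 61.9 g 30.0 q [0.09 0.57 1.86 0.   0.71 0.32]
grip in shoe: x -3.6 t 1.4 z 59.5
back face x at grip -20.7 (pack off by -0.7), pitch err deg 1.9 (neg=tail high) 426 lateral [-31.2  29.8]
tail face z med 105.9 -> short of home 5.9
t 25.52 tcp [556.5  61.1  59.8] yawY -13.32 F [ 0.1 -0.2  0.2] M [-0.32  0.1  -0.03] w 61.6 g 30.0 q [0.09 0.57 1.87 0.   0.71 0.32]
```

Call:
play_rows:
  dp:
    - [0.4,1.9,-0.5]
    - [0.4,1.9,-0.5]
    - [0,0,0]
  yaw: [0,0,0]

```text
t: 25.77
ee_pos: [556.8, 63.8, 59.0]
orientation: [2.463, 1.949, -0.002]
ft_force: [-1.6, -8.9, 6.5]
width: 62.0
grasp_force: 30.0
```

Call:
play_rows:
  dp:
    - [0.4,1.9,-0.5]
    - [0,0,0]
  yaw: [0,0]

```text
t: 25.93
ee_pos: [556.9, 63.9, 59.1]
orientation: [2.461, 1.949, -0.005]
ft_force: [-4.9, -19.2, 14.0]
width: 62.0
grasp_force: 30.0
```

```bash
python3 -c "
from h import *
st(); a=shoeerr(); st()"
```

```text
t 25.93 tcp [556.9  63.9  59.1] yawY -13.25 F [ -4.9 -19.2  14. ] M [-3.14  0.87 -0.03] w 62.0 g 30.0 q [ 0.09  0.57  1.86 -0.01  0.71  0.33]
grip in shoe: x -3.6 t 1.2 z 56.6
back face x at grip -20.8 (pack off by -0.8), pitch err deg 2.1 (neg=tail high) 426 lateral [-31.7  29.3]
tail face z med 102.9 -> short of home 2.9
t 25.98 tcp [556.9  63.9  59.1] yawY -13.27 F [ -4.9 -19.8  14.2] M [-3.05  0.74  0.05] w 62.0 g 30.0 q [ 0.09  0.57  1.86 -0.01  0.71  0.33]
```

Call:
play_rows:
  dp:
    - [0.3,1,-0.3]
    - [0,0,0]
    - [0,0,0]
  yaw: [0,0,0]

```text
t: 26.23
ee_pos: [556.9, 64.0, 59.2]
orientation: [2.461, 1.949, -0.007]
ft_force: [-6.5, -25.6, 18.9]
width: 62.1
grasp_force: 30.0
```

Call:
play_rows:
  dp:
    - [-0.6,-2.4,0.7]
    - [-0.6,-2.4,0.6]
    - [0,0,0]
  yaw: [0,0,0]

```text
t: 26.48
ee_pos: [556.4, 62.6, 59.1]
orientation: [-2.465, -1.948, -0.0]
ft_force: [0.3, 0.0, -2.0]
width: 61.9
grasp_force: 30.0
```

```bash
python3 -c "
from h import *
st(); a=shoeerr(); st()"
```

```text
t 26.48 tcp [556.4  62.6  59.1] yawY -13.36 F [ 0.3  0.  -2. ] M [-0.16  0.03  0.01] w 61.9 g 30.0 q [0.09 0.57 1.86 0.   0.71 0.32]
grip in shoe: x -3.2 t 1.0 z 57.6
back face x at grip -20.3 (pack off by -0.3), pitch err deg 2.3 (neg=tail high) 418 lateral [-32.   28.8]
tail face z med 104.1 -> short of home 4.1
t 26.53 tcp [556.4  62.9  59. ] yawY -13.34 F [ 0.6 -0.3 -2.5] M [-0.16 -0.03  0.08] w 61.8 g 30.0 q [0.09 0.57 1.86 0.   0.71 0.32]
```

Call:
play_rows:
  dp:
    - [-0.3,-1.4,0.4]
    - [-0.3,-1.4,0.4]
    - [0,0,0]
  yaw: [0,0,0]

```text
t: 26.78
ee_pos: [556.2, 61.6, 59.6]
orientation: [-2.464, -1.947, -0.003]
ft_force: [1.9, 9.2, -7.2]
width: 62.0
grasp_force: 30.0
```

```bash
python3 -c "
from h import *
st(); a=shoeerr(); st()"
```

```text
t 26.78 tcp [556.2  61.6  59.6] yawY -13.36 F [ 1.9  9.2 -7.2] M [ 1.59 -0.26  0.01] w 62.0 g 30.0 q [0.09 0.57 1.87 0.   0.71 0.32]
grip in shoe: x -3.4 t 1.0 z 59.1
back face x at grip -20.4 (pack off by -0.4), pitch err deg 2.7 (neg=tail high) 428 lateral [-31.7  29.3]
tail face z med 105.1 -> short of home 5.1
t 26.83 tcp [556.2  61.6  59.6] yawY -13.35 F [ 1.4  7.1 -6.8] M [ 1.54 -0.3   0.02] w 61.5 g 30.0 q [0.09 0.57 1.87 0.   0.71 0.32]
```

Call:
play_rows:
  dp:
    - [0.5,2,-0.5]
    - [0.5,2,-0.6]
    - [0.2,0.8,-0.2]
    - [0,0,0]
  yaw: [0,0,0,0]

```text
t: 27.17
ee_pos: [556.7, 63.8, 59.0]
orientation: [2.463, 1.95, -0.003]
ft_force: [-2.8, -7.5, 2.8]
width: 62.1
grasp_force: 30.0
```

Call:
play_rows:
  dp:
    - [0,0,0]
    - [0,0,0]
    - [0,0,0]
    - [0,0,0]
    - [0,0,8]
    - [0,0,20]
    - [-2,-8,30]
    - [-2,-8,30]
  yaw: [0,0,0,0,0,0,0,0]
  gripper: 0

```text
t: 27.83
ee_pos: [552.4, 48.8, 147.6]
orientation: [-2.463, -1.949, 0.002]
ft_force: [1.9, 0.6, -0.0]
width: 88.0
grasp_force: 0.0
```

```bash
python3 -c "
from h import *
st(); a=shoeerr(); st()
print([(uv2w(a,*r['location']).round(1),r['conf']) for r in models.landmark_of(a,'lamp_panel_top')])
save(a,'c8.png',(250,80,450,300),2.7)"
```

```text
t 27.83 tcp [552.4  48.8 147.6] yawY -13.28 F [ 1.9  0.6 -0. ] M [-0.06  0.07  0.  ] w 88.0 g 0.0 q [0.07 0.42 1.84 0.   0.88 0.3 ]
grip in shoe: x -90.7 t 3.6 z 96.4Traceback (most recent call last):
  File "<string>", line 3, in <module>
    st(); a=shoeerr(); st()
            ~~~~~~~^^
  File "h.py", line 59, in shoeerr
    print("back face x at grip %.1f (pack off by %.1f), pitch err deg %.1f (neg=tail high)"%(k[1],k[1]+20,np.degrees(np.arctan(k[0]))),i.sum(), "lateral",np.percentile(t[m][i],[1,99]).round(1))
                                                                                                                                                          ~~~~~~~~~~~~~^^^^^^^^^^^^^^^^
    return _quantile_unchecked(
        a, q, axis, out, overwrite_input, method, keepdims, weights)
    return _ureduce(a,
                    func=_quantile_ureduce_func,
    ...<5 lines>...
                    overwrite_input=overwrite_input,
                    method=method)
    r = func(a, **kwargs)
    result = _quantile(arr,
                       quantiles=q,
    ...<2 lines>...
                       out=out,
                       weights=wgt)
    slices_having_nans = np.isnan(arr[-1, ...])
                                  ~~~^^^^^^^^^
IndexError: index -1 is out of bounds for axis 0 with size 0
```

Call:
play_rows:
  dp:
    - [0,0,35]
    - [0,0,40]
    - [0,0,40]
    - [5,20,20]
    - [8,38,0]
    - [8,38,0]
    - [8,38,0]
    - [9,38,0]
  yaw: [0,0,0,0,0,0,0,0]
  gripper: 1

```text
t: 28.55
ee_pos: [591.1, 222.4, 282.8]
orientation: [2.464, 1.948, 0.002]
ft_force: [0.3, -0.8, -0.2]
width: 37.9
grasp_force: 0.0
```

Call:
play_rows:
  dp:
    - [9,38,0]
    - [9,37,0]
    - [0,0,0]
  yaw: [0,0,0]

```text
t: 28.8
ee_pos: [609.6, 301.9, 281.9]
orientation: [-2.459, -1.953, -0.004]
ft_force: [-2.4, -0.3, 0.2]
width: 17.9
grasp_force: 0.0
```

```bash
cat >> h.py <<'E'
def panel(lo=150):
    d=np.array([.2284,.9736]); l=np.array([.9736,-.2284]); p0=np.array([575.6,149.1])
    for n in ["side","top"]:
        a=viewer.get_image(n); c=cloud(a).reshape(-1,3); q=c[:,:2]-p0; s=q@d; t=q@l
        m=(s>95)&(s<215)&(abs(t)<48)&(c[:,2]>lo)&(c[:,2]<275)
        P=np.c_[s,t,c[:,2]][m]
        if len(P)<60: print(n,len(P)); continue
        A=np.c_[P[:,:2],np.ones(len(P))]; w=np.ones(len(P),bool)
        for _ in range(6):
            k=np.linalg.lstsq(A[w],P[w,2],rcond=None)[0]; r=P[:,2]-A@k; w=abs(r)<max(2.5,1.5*np.median(abs(r)))
        print(n,w.sum(),"slope deg %.2f"%np.degrees(np.arctan(k[0])),"h at 155: %.1f"%(k[0]*155+k[2]))
E
python3 -c "
from h import *
st(); panel(); S0=np.array([568,116.5,60.]); d=np.array([-.2284,-.9736]); l=np.array([.9736,-.2284])
for n in ['side','top']:
  a=viewer.get_image(n); c=cloud(a).reshape(-1,3); q=c[:,:2]-S0[:2]; s=q@d; t=q@l; h=c[:,2]-60
  z=s*.9659+h*.2588; x=s*.2588-h*.9659
  for z0 in range(0,110,15):
    m=(abs(t)<25)&(z>z0)&(z<z0+10)&(x<0)&(x>-40); print(n,z0,m.sum(),np.median(x[m]).round(1) if m.sum() else '',end=' | ')
  m=(abs(t)<25)&(x>-15)&(x<15)&(z>70)&(z<130); print('tail z',np.median(z[m]))
"
```

```text
t 28.80 tcp [609.6 301.9 281.9] yawY -13.09 F [-2.4 -0.3  0.2] M [-0.09  0.13  0.04] w 17.9 g 0.0 q [0.44 0.45 1.45 0.   1.24 0.67]
side 762 slope deg 22.58 h at 155: 241.3
top 907 slope deg 23.59 h at 155: 240.0
side 0 9 -33.2 | side 15 37 -20.2 | side 30 40 -20.0 | side 45 43 -19.5 | side 60 42 -19.2 | side 75 45 -18.4 | side 90 54 -18.1 | side 105 26 -10.7 | tail z 103.04965401446474
top 0 55 -17.6 | top 15 76 -19.0 | top 30 79 -19.4 | top 45 82 -18.9 | top 60 80 -19.0 | top 75 80 -17.6 | top 90 88 -17.4 | top 105 0  | tail z 100.29331765083671
```

Call:
play_rows:
  dp:
    - [0,-3,-15]
    - [0,-3,-12]
    - [0,0,-6]
    - [0,0,-6]
    - [0,0,-6]
    - [0,0,-6]
    - [0,0,-6]
    - [0,0,-6]
  yaw: [0,0,0,0,0,0,0,0]

```text
t: 29.67
ee_pos: [609.8, 290.3, 219.2]
orientation: [2.464, 1.949, 0.004]
ft_force: [-0.0, 1.5, 5.2]
width: 0.2
grasp_force: 2.0
```

Call:
play_rows:
  dp:
    - [0,0,-6]
    - [0,0,-6]
    - [0,0,-6]
    - [0,0,-6]
    - [0,0,-6]
    - [0,0,-5]
    - [0,0,-4]
    - [0,0,0]
  yaw: [0,0,0,0,0,0,0,0]

```text
t: 30.33
ee_pos: [608.5, 289.2, 178.4]
orientation: [-2.464, -1.949, 0.003]
ft_force: [-0.3, -0.1, 0.8]
width: 0.2
grasp_force: 0.0
```

```bash
python3 -c "
from h import *
st(); panel(130);st()"
```

```text
t 30.33 tcp [608.5 289.2 178.4] yawY -13.32 F [-0.3 -0.1  0.8] M [ 0.01  0.09 -0.02] w 0.2 g 0.0 q [ 0.43  0.54  1.54 -0.    1.06  0.66]
side 650 slope deg 1.36 h at 155: 178.7
top 280 slope deg 2.71 h at 155: 178.1
t 30.43 tcp [608.2 288.8 178.7] yawY -13.32 F [-0.5 -0.1 -0.7] M [-0.04  0.06  0.04] w 0.5 g 0.0 q [ 0.43  0.54  1.54 -0.    1.06  0.66]
```

Call:
play_rows:
  dp:
    - [0,0,-2]
    - [0,0,-2]
    - [0,0,-0.5]
    - [0,0,0]
  yaw: [0,0,0,0]

```text
t: 30.77
ee_pos: [608.8, 289.3, 175.0]
orientation: [-2.464, -1.949, 0.001]
ft_force: [-0.5, 0.5, -0.9]
width: 0.4
grasp_force: 0.0
```

Call:
play_rows:
  dp:
    - [0,0,10]
    - [0,0,35]
    - [0,0,40]
    - [0,-30,0]
    - [-5,-40,0]
    - [-5,-40,0]
    - [-5,-40,0]
    - [0,0,0]
  yaw: [0,0,0,0,0,0,0,0]

```text
t: 31.43
ee_pos: [593.3, 134.0, 261.1]
orientation: [2.467, 1.943, -0.002]
ft_force: [1.4, 0.3, -0.5]
width: 0.9
grasp_force: 0.0
```

```bash
python3 -c "
from h import *
st(); panel(130);panel(130);st()"
```

```text
t 31.43 tcp [593.3 134.  261.1] yawY -13.54 F [ 1.4  0.3 -0.5] M [-0.02  0.04  0.04] w 0.9 g 0.0 q [ 0.2   0.36  1.63 -0.    1.15  0.44]
side 458 slope deg 0.43 h at 155: 175.3
top 589 slope deg 0.35 h at 155: 174.1
side 450 slope deg 0.77 h at 155: 175.1
top 582 slope deg 1.18 h at 155: 173.7
t 31.63 tcp [594.6 140.2 260.9] yawY -13.33 F [-0.4  0.9  0.7] M [-0.04  0.1  -0.05] w 0.4 g 0.0 q [0.21 0.36 1.63 0.   1.15 0.44]
```

Call:
play_rows:
  dp:
    - [-40,0,0]
    - [-40,0,0]
    - [-40,0,0]
    - [-40,0,0]
    - [0,0,0]
    - [0,0,0]
  yaw: [0,0,0,0,0,0]

```text
t: 32.13
ee_pos: [433.0, 140.9, 260.7]
orientation: [2.461, 1.952, 0.001]
ft_force: [0.7, -1.4, -0.2]
width: 0.2
grasp_force: 0.0
```

```bash
python3 -c "
from h import *
st(); panel(130); a=viewer.get_image('side'); save(a,'c9.png',(230,90,470,430),1.7)
S0=np.array([568,116.5,60.]); d=np.array([-.2284,-.9736]); l=np.array([.9736,-.2284])
b=viewer.get_image('top')
for p in (a,b):
  c=cloud(p).reshape(-1,3); q=c[:,:2]-S0[:2]; s=q@d; t=q@l; h=c[:,2]-60
  z=s*.9659+h*.2588; x=s*.2588-h*.9659
  m=(abs(t)<25)&(x>-15)&(x<15)&(z>70)&(z<130); print('tail z',np.median(z[m]))
  m=(abs(t)<25)&(x>-28)&(x<-10)&(z>10)&(z<105); print('pitch',np.degrees(np.polyfit(z[m],x[m],1)[0]))"
```

```text
t 32.13 tcp [433.  140.9 260.7] yawY -13.16 F [ 0.7 -1.4 -0.2] M [-0.07  0.03 -0.05] w 0.2 g 0.0 q [0.29 0.12 1.95 0.   1.07 0.52]
side 656 slope deg 0.23 h at 155: 175.0
top 1541 slope deg 0.48 h at 155: 174.3
tail z 103.04271864308937
pitch 2.669372334346783
tail z 100.3344786516459
pitch 1.9388842854448078
```

View pics/c9.png

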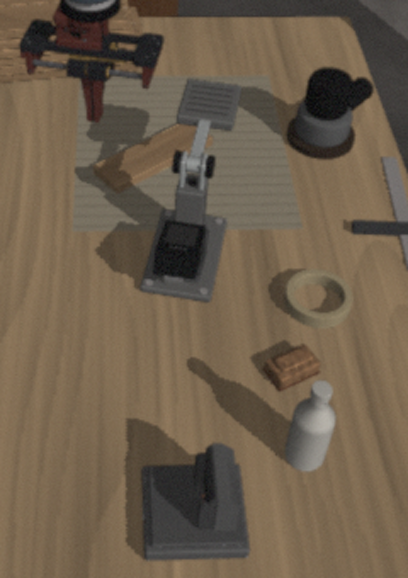

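The picture shows the pack seated in the shoe at (180,245), the panel level at (210,105), the charger empty at (195,500), and the bystanders in place. The hard stop at 25 N and the resistance when I pulled back confirm the catch has latched.

```bash
python3 -c "
from h import *
print(ticket.close_job())"
```

```text
the job is handed in; nothing more can be done
None
```

The job is handed in: the pack is off its charger and latched home on the lamp shoe, and the lamp arm is level to within about 0.5°. The bystanders look undisturbed in the last picture, and it took about 32 s of the 72 s allowed.

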